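Wring a gauge-block stack on the spring-loaded check stand

TASK

Build the reference stack on the spring-loaded check stand: lay the thickest gauge block on the raised platform with its end against the back stop and centred on it, and press it down until the catch holds the platform. Then wring on every other block there is, in order of thickness with the thinnest on top: lay each one flat but only part-way on, about 2 cm short of the back stop, and without lifting it slide it along to the stop until it is flush with the block below all round. Finally draw the catch by its black grip so that the platform rises with the finished stack on it, let go, and leave the other things on the bench where they are.

Things in the scene. Friction and masses are not known exactly. Their poses are not given: they have to be found in the camera images.
- base_block_mid (a point): A ground, lapped gauge block of dark grey steel, 60 mm long (own x) x 34 mm wide (own y) x 22 mm thick (z); the point is its centre, half-way up. Starts lying flat on the bench at any place of the group of blocks, long side roughly along world x (within 0.45 rad). This is the thickest block, always there, and goes lowest. About 180 g.
- block_17_mid (a point): A ground, lapped gauge block of dark grey steel, 60 mm long (own x) x 34 mm wide (own y) x 17 mm thick (z); the point is its centre, half-way up. Starts lying flat on the bench at any place of the group of blocks, long side roughly along world x (within 0.45 rad). On a given start one of the three thinner blocks may be missing (then None). About 140 g.
- block_12_mid (a point): A ground, lapped gauge block of dark grey steel, 60 mm long (own x) x 34 mm wide (own y) x 12 mm thick (z); the point is its centre, half-way up. Starts lying flat on the bench at any place of the group of blocks, long side roughly along world x (within 0.45 rad). On a given start one of the three thinner blocks may be missing (then None). About 100 g.
- block_8_mid (a point): A ground, lapped gauge block of dark grey steel, 60 mm long (own x) x 34 mm wide (own y) x 8 mm thick (z); the point is its centre, half-way up. Starts lying flat on the bench at any place of the group of blocks, long side roughly along world x (within 0.45 rad). On a given start one of the three thinner blocks may be missing (then None). About 65 g.
- seat (a point): Middle of the dark 60 x 34 mm mark on the platform's top face, where the base block belongs; moves with the platform. x points at the back stop (the mark's long way), z up, the catch is on the -y side. Platform: aluminium plate, 110 mm in x (-63 to +47 mm), 90 mm in y; its top is 52 mm above the bench when up, 17 mm lower when caught.
- stop_top (a point): Middle of the top edge of the platform's back stop: an upright dark plate 32 mm wide, 6 mm thick, 60 mm high above the platform, its face 30 mm beyond the seat, so a block against it has its centre over the seat. The stand under it has a fixed foot 125 x 185 x 10 mm and does not move.
- catch_grip (a point): The black upright grip of the catch bolt, 10 mm thick (x) x 20 mm (y) x 40 mm high: the point lies on its centre line, 13 mm below its top and 64 mm above the bench. Axes as the seat's; the grip stands 99 mm from the seat on the -y side and is drawn straight out along -y, away from the platform.
- lift (a joint): How far the platform is pressed down, in m: 0 up, about 0.017 held by the catch, 0.020 at the lower end of its travel. A spring holds it up, also under the full stack; pressing it down takes about 9 to 17 N. Press to the end of travel and hold half a second: the catch snaps over the plate's edge.
- catch (a joint): How far the catch bolt is drawn out, in m: 0 in (holding, or ready), 0.012 fully out. A spring of 2 to 4 N returns it. Drawn 10 mm or more with the platform caught down, it lets the platform rise by itself within a second. The plate's edge pushes it aside by itself on the way down.
- carton_mid (a point): Bystander: small white carton 46 x 48 x 18 mm; its centre.
- timer_mid (a point): Bystander: white bench timer 54 x 68 x 34 mm; its centre.
There are look-alikes about, which are no part of the job. Leave any pink look-alike of the part that bears block_8_mid alone. Leave any purple look-alike of the part that bears base_block_mid alone.

How it is judged (in metres and radians):
On the way, in this order (a step that is already met when the one before it is completed fails the run):
1. the base block lies on the raised platform, end against the back stop (x of base_block_mid in the frame of seat between -0.003 and 0.003 m and y of base_block_mid in the frame of seat between -0.004 and 0.004 m and angle between the x axis of base_block_mid and the x axis of seat, either way round below 0.06 rad and z of base_block_mid in the frame of seat between 0.009 and 0.013 m and value of joint lift below 0.006 m), for 0.2 s.
2. the platform is held down by its catch with the base block on it and nothing pressing on the block (x of base_block_mid in the frame of seat between -0.003 and 0.003 m and y of base_block_mid in the frame of seat between -0.004 and 0.004 m and angle between the x axis of base_block_mid and the x axis of seat, either way round below 0.06 rad and z of base_block_mid in the frame of seat between 0.009 and 0.013 m and value of joint lift above 0.0155 m and contact force between each of the arm, the fingers and anything else below 0.1 N), for 0.3 s.
3. the 17 mm block, if there, lies flat on the stack part-way on, 8 to 35 mm short of the stop, the platform caught down (z of block_17_mid in the frame of seat between 0.0283 and 0.0327 m and height (world z) of block_17_mid below 0.0695 m and angle between the z axis of block_17_mid and the z axis of seat, either way round below 0.06 rad and x of block_17_mid in the frame of seat between -0.035 and -0.008 m and y of block_17_mid in the frame of seat between -0.008 and 0.008 m and contact force between block_17 and base_block above 0.2 N), for 0.1 s.
4. the 17 mm block, if there, has been slid home into full face contact, the platform still caught down (z of block_17_mid in the frame of seat between 0.0283 and 0.0327 m and height (world z) of block_17_mid below 0.0695 m and angle between the z axis of block_17_mid and the z axis of seat, either way round below 0.06 rad and x of block_17_mid in the frame of seat between -0.003 and 0.003 m and y of block_17_mid in the frame of seat between -0.004 and 0.004 m and angle between the x axis of block_17_mid and the x axis of seat, either way round below 0.06 rad), for 0.2 s.
5. the 12 mm block, if there, lies flat on the stack part-way on, 8 to 35 mm short of the stop, the platform caught down (((z of block_12_mid in the frame of seat between 0.0258 and 0.0302 m and height (world z) of block_12_mid below 0.067 m) or (z of block_12_mid in the frame of seat between 0.0428 and 0.0472 m and height (world z) of block_12_mid below 0.084 m)) and angle between the z axis of block_12_mid and the z axis of seat, either way round below 0.06 rad and x of block_12_mid in the frame of seat between -0.035 and -0.008 m and y of block_12_mid in the frame of seat between -0.008 and 0.008 m and (contact force between block_12 and base_block above 0.2 N or contact force between block_12 and block_17 above 0.2 N)), for 0.1 s.
6. the 12 mm block, if there, has been slid home into full face contact, the platform still caught down (((z of block_12_mid in the frame of seat between 0.0258 and 0.0302 m and height (world z) of block_12_mid below 0.067 m) or (z of block_12_mid in the frame of seat between 0.0428 and 0.0472 m and height (world z) of block_12_mid below 0.084 m)) and angle between the z axis of block_12_mid and the z axis of seat, either way round below 0.06 rad and x of block_12_mid in the frame of seat between -0.003 and 0.003 m and y of block_12_mid in the frame of seat between -0.004 and 0.004 m and angle between the x axis of block_12_mid and the x axis of seat, either way round below 0.06 rad), for 0.2 s.
7. the 8 mm block, if there, lies flat on the stack part-way on, 8 to 35 mm short of the stop, the platform caught down (((z of block_8_mid in the frame of seat between 0.0238 and 0.0282 m and height (world z) of block_8_mid below 0.065 m) or (z of block_8_mid in the frame of seat between 0.0358 and 0.0402 m and height (world z) of block_8_mid below 0.077 m) or (z of block_8_mid in the frame of seat between 0.0408 and 0.0452 m and height (world z) of block_8_mid below 0.082 m) or (z of block_8_mid in the frame of seat between 0.0528 and 0.0572 m and height (world z) of block_8_mid below 0.094 m)) and angle between the z axis of block_8_mid and the z axis of seat, either way round below 0.06 rad and x of block_8_mid in the frame of seat between -0.035 and -0.008 m and y of block_8_mid in the frame of seat between -0.008 and 0.008 m and (contact force between block_8 and base_block above 0.2 N or contact force between block_8 and block_17 above 0.2 N or contact force between block_8 and block_12 above 0.2 N)), for 0.1 s.
8. the 8 mm block, if there, has been slid home into full face contact, the platform still caught down (((z of block_8_mid in the frame of seat between 0.0238 and 0.0282 m and height (world z) of block_8_mid below 0.065 m) or (z of block_8_mid in the frame of seat between 0.0358 and 0.0402 m and height (world z) of block_8_mid below 0.077 m) or (z of block_8_mid in the frame of seat between 0.0408 and 0.0452 m and height (world z) of block_8_mid below 0.082 m) or (z of block_8_mid in the frame of seat between 0.0528 and 0.0572 m and height (world z) of block_8_mid below 0.094 m)) and angle between the z axis of block_8_mid and the z axis of seat, either way round below 0.06 rad and x of block_8_mid in the frame of seat between -0.003 and 0.003 m and y of block_8_mid in the frame of seat between -0.004 and 0.004 m and angle between the x axis of block_8_mid and the x axis of seat, either way round below 0.06 rad), for 0.2 s.
9. the catch has been drawn and the platform is up again with the whole stack home (x of base_block_mid in the frame of seat between -0.003 and 0.003 m and y of base_block_mid in the frame of seat between -0.004 and 0.004 m and angle between the x axis of each of base_block_mid, block_17_mid, block_12_mid, block_8_mid and the x axis of seat, either way round below 0.06 rad and z of base_block_mid in the frame of seat between 0.009 and 0.013 m and value of joint lift below 0.003 m and z of block_17_mid in the frame of seat between 0.0283 and 0.0327 m and angle between the z axis of each of block_17_mid, block_12_mid, block_8_mid and the z axis of seat, either way round below 0.06 rad and x of block_17_mid in the frame of seat between -0.003 and 0.003 m and y of block_17_mid in the frame of seat between -0.004 and 0.004 m and (z of block_12_mid in the frame of seat between 0.0258 and 0.0302 m or z of block_12_mid in the frame of seat between 0.0428 and 0.0472 m) and x of block_12_mid in the frame of seat between -0.003 and 0.003 m and y of block_12_mid in the frame of seat between -0.004 and 0.004 m and (z of block_8_mid in the frame of seat between 0.0238 and 0.0282 m or z of block_8_mid in the frame of seat between 0.0358 and 0.0402 m or z of block_8_mid in the frame of seat between 0.0408 and 0.0452 m or z of block_8_mid in the frame of seat between 0.0528 and 0.0572 m) and x of block_8_mid in the frame of seat between -0.003 and 0.003 m and y of block_8_mid in the frame of seat between -0.004 and 0.004 m), for 0.2 s.
At the end, for the whole second after the job is handed in: Platform up (3 mm), catch sprung back; base block on it against the back stop (3 mm) and centred (4 mm); every other block present flat on the stack, thinnest on top, against the stop (3 mm), centred (4 mm) and square (0.06 rad); all at rest, bystanders not moved over 3 cm (all of step 9 and linear speed of each of base_block, block_17, block_12, block_8 below 0.02 m/s and value of joint catch below 0.003 m); the robot touches nothing.
It fails at once if the carton is moved more than 3 cm (distance of carton_mid from where it was at the start of the episode above 0.03 m).
It fails at once if the bench timer is moved more than 3 cm (distance of timer_mid from where it was at the start of the episode above 0.03 m).
Of block_17, block_12, block_8 only 2 to 3 are there at a start; the rules pass over those that are not, and their reading is None.
At some moment in a run one of block_8 may be knocked a few centimetres aside while the robot is not near it.
Once in a run the grip may slacken for a moment while it holds something.
It also fails if it takes over 210 s, if anything falls off the work surface, if the arm or the gripper's body presses on something with over 40 N, if the wrist force passes 120 N, or if a joint passes its speed limit or range.

ROBOT

A 6-joint arm with a two-finger parallel gripper is mounted at the origin on a cart in front of the work surface, level with it; the furniture and walls round the work are solid. World frame = base frame: x ahead of the robot, y to its left, z up, the work surface at z = 0. Lengths are in mm, angles in rad, forces in N, time in s.
With the tool pointing down it reaches from about 350 to 875 mm from the base axis. Payload 4.2 kg.
Tool frame: the origin (TCP) lies at the very end of the fingers, on their centre line; the grasp point (between the pads) lies 19 mm behind it; y points along the fingers, z is the direction in which the jaws open and shut, and the axes are right-handed (so a half turn about y gives the same grasp; the last joint's range is limited). The gripper opens to 85 mm and grips with 20 to 120 N. Pads are 22 mm wide; open, the fingers measure 114 mm over their backs; the gripper's body (76 mm by 85 mm) begins 54 mm behind the grasp point. The pads swing forward as they close: fully open they stand 13 mm farther back than shut.
Start: joints at [1.47, 0.385, 0.008, 0, -1.194, -0.259], TCP at [220.021, 584.97, 231.312] pointing down, gripper open.
Joint ranges: [-3.14, 3.14], [-1.21, 2.06], [-1.07, 1.41], [-3.16, 2.05], [-2.99, -0.16], [-3.1, 3.1]. Speed limits (rad/s): [2.79, 2.79, 3.14, 3.14, 3.14, 3.14].

INTERFACE

Orientations are given as a unit quaternion [x, y, z, w].
In Python, from bench import arm gives the robot as it stands.
- The arm moves only by the shell command python3 -m creep 'ROWS'. ROWS is JSON, a list of rows, each an object with "delta_pos": the shift along the tool's x, y, z in mm, a list of three; "rot": the turn, a rotation vector about the tool's x, y, z in rad, a list of three; "jaw": the finger opening in mm, from 0 to 85.4. A call has exactly 10 rows; each row shifts and turns the commanded pose from where the row before left it, along the tool's axes as they then stand; what a row does not reach is not made up. A row lasts 1/12 s, in which the tool goes at most 41.7 mm and 7.16 degrees, less where a joint would pass 70% of its speed; a pose out of reach is approached as far as the arm can. A call is refused whole if a number of a shift passes 41.7 or a number of a turn 0.125, either way. A call with a gripper value outside its range is refused whole. The fingers move at their own pace and stop on an object; the grip force is fixed at half the most. Time passes only in rows, so rows that do not move let the fingers close, or fill a call up. It gives the time, the measured TCP pose, the force and the opening at its end, in the units of the state.
- arm.read_state(): the state, without advancing time (a new reading comes with each control period).
- arm.get_image(name): name is "scene" or "top" or "wrist"; returns the picture (384x512x3 uint8, red, green, blue); there is no depth.
- arm.calibration(name): a dict with "intrinsics" (3x3 intrinsics, pixels), "R" (3x3) and "t" (3): a world point X has camera coordinates R X + t. Camera axes: x right, y down, z forward; pixel columns grow to the right and rows downward; lengths in mm; the calibration is good to about 2 mm. A picture is of the moment at which its call begins: read the wrist's pose just before it. calibration takes no time and is no camera call; for the wrist camera it gives the pose at the moment of the call.
- arm.job_done(): hands the job in, once; it reports no verdict.
Trained networks look in the newest picture that a camera, given by its name, has taken for a name from the list of things; names that differ only in an ending like _2 or _b are one class to them, and where a whole thing is asked for, a point or a joint stands for the part that bears it (a point fixed in the world has none). Each returns a list of dicts, best first, with "p" (0 to 1); they miss things now and then, are a little off and sometimes report something else, mostly with a low value. They report only what shows in the picture. A call takes as long as a camera call. They do not tell look-alikes from the thing itself.
- arm.find_in(camera, target): "location" ([column, row] in pixels, amid what is visible of it).
- arm.masks_of(camera, target): "pixels" (384x512 bool, what is visible of it) and "location" ([column, row] in pixels, amid what is visible of it).
The state is a dict: "clock": time; "joints": joint angles; "joint_vel": joint speeds; "joint_efforts": joint torques, N m; "position": TCP position; "ee_rot": TCP orientation; "contact_force": force on the tool from outside, world axes, zero at the start; "wrist_torque": the same for the moment, N m; "gripper_width": finger opening in mm.
Only numpy, scipy, OpenCV 4.12 (cv2) and the standard library are available. Lean on these libraries where they do the work, as an engineer would, in place of code of your own. Each camera call takes 0.05 s, during which the arm holds its last target. There are 200 camera calls.

## Working session

There is one attempt and no reset: what is moved stays moved. The work goes in short steps, Python scripts to look and compute and a shell command to move; the robot and the scene stay as the last step left them, time stands still between calls to the robot, and variables do not carry over. Pictures are saved under pics/ and viewed, about 12 in all and at most 16, crops included, and the job is handed in when it is done.

```bash
ls; mkdir -p pics; python3 - <<'E'
from bench import arm
import cv2,numpy as np
s=arm.read_state()
for k,v in s.items(): print(k,np.round(v,3))
for n in("scene","top"):
    cv2.imwrite(f"pics/{n}0.png",cv2.cvtColor(arm.get_image(n),cv2.COLOR_RGB2BGR))
    c=arm.calibration(n);print(n,np.round(c["intrinsics"],1).tolist(),np.round(c["R"],3).tolist(),np.round(c["t"],1))
    for t in("base_block_mid","block_17_mid","block_12_mid","block_8_mid","seat","stop_top","catch_grip","carton_mid","timer_mid"):
        print(t,[(np.round(d["location"]).tolist(),round(d["p"],2)) for d in arm.find_in(n,t)])
E
```

```text
pics
clock 0.0
joints [ 1.470e+00  3.860e-01  7.000e-03 -1.000e-03 -1.194e+00 -2.590e-01]
joint_vel [ 0.001  0.001  0.001  0.    -0.002  0.001]
joint_efforts [-1.0000e-03 -3.9229e+01  1.8840e+01  4.1860e+00 -5.0000e-03 -0.0000e+00]
position [219.805 584.434 230.219]
ee_rot [-0.126 -0.695  0.696  0.127]
contact_force [-0.089  0.004 -0.137]
wrist_torque [ 0.033  0.036 -0.004]
gripper_width 85.279
scene [[371.8, 0.0, 258.3], [0.0, 371.8, 185.5], [0.0, 0.0, 1.0]] [[-0.713, -0.702, -0.002], [-0.524, 0.534, -0.663], [0.466, -0.472, -0.748]] [ 597.6  170.  1113.5]
base_block_mid [([166.0, 278.0], 0.61), ([238.0, 206.0], 0.53)]
block_17_mid [([237.0, 204.0], 0.59)]
block_12_mid []
block_8_mid []
seat [([320.0, 154.0], 0.88)]
stop_top [([321.0, 152.0], 0.6)]
catch_grip [([345.0, 142.0], 0.39)]
carton_mid []
timer_mid [([231.0, 266.0], 0.72)]
top [[436.4, 0.0, 253.3], [0.0, 436.4, 188.5], [0.0, 0.0, 1.0]] [[0.118, -0.993, 0.004], [-0.973, -0.117, -0.199], [0.198, 0.019, -0.98]] [ 264.3  554.7 1116.6]
base_block_mid [([127.0, 176.0], 0.74), ([236.0, 176.0], 0.73)]
block_17_mid [([368.0, 211.0], 0.44)]
block_12_mid [([234.0, 219.0], 0.6)]
block_8_mid [([274.0, 218.0], 0.82), ([312.0, 218.0], 0.78), ([283.0, 181.0], 0.76)]
seat [([370.0, 207.0], 0.65)]
stop_top [([370.0, 213.0], 0.6), ([283.0, 183.0], 0.6)]
catch_grip [([402.0, 220.0], 0.68)]
carton_mid [([324.0, 165.0], 0.78)]
timer_mid []
```

```bash
python3 - <<'E'
import cv2,numpy as np
a=cv2.imread("pics/top0.png");b=a[120:270,90:440]
cv2.imwrite("pics/topc.png",cv2.resize(b,None,fx=2.28,fy=2.28,interpolation=cv2.INTER_CUBIC))
E
```

```text
(no output)
```

View pics/topc.png

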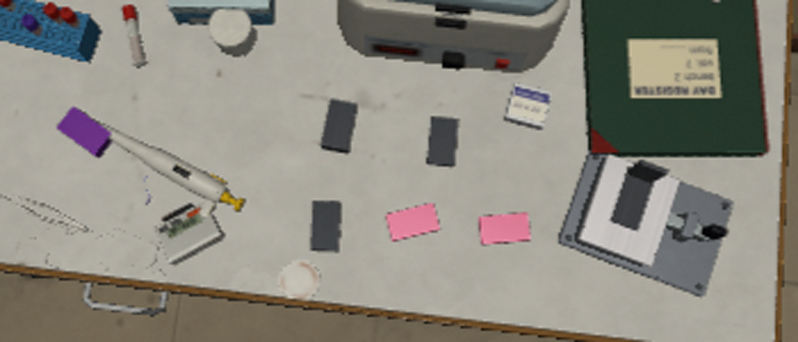

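View pics/scene0.png

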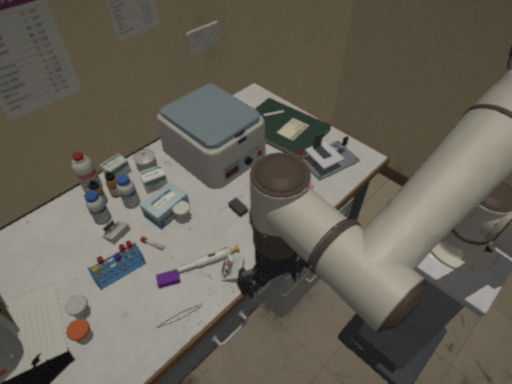

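The top picture shows three dark grey blocks at (239,175), (284,182) and (233,219), so one thin block is missing. The pink look-alikes are at (271,217) and (311,220), the purple one at (127,177), and all three are to be left alone. The stand is at about (373,207) with its grip at (402,221). The carton is at (322,166), and the white bench timer is probably at (174,222).

```bash
cat > h.py <<'E'
from bench import arm
import cv2,numpy as np
from scipy.spatial.transform import Rotation as R
def ray(n,px,z,c=None):
    c=c or arm.calibration(n);Rm=np.array(c["R"]);t=np.array(c["t"])
    d=Rm.T@np.linalg.solve(c["intrinsics"],[px[0],px[1],1]);o=-Rm.T@t
    return o+d*(z-o[2])/d[2]
def proj(n,X,c=None):
    c=c or arm.calibration(n);p=np.array(c["intrinsics"])@(np.array(c["R"])@np.array(X,float)+np.array(c["t"]));return p[:2]/p[2]
def state():
    s=arm.read_state();r=R.from_quat(s["ee_rot"]);return s,np.array(s["position"]),r
def go(X,yaw=None):
    """tool-axis shift to world X; jaw-direction (tool z) yaw turn about tool y"""
    s,p,r=state();M=r.as_matrix()
    print("clock",round(s["clock"],2),"pos",p.round(1),"w",round(s["gripper_width"],1),"F",np.round(s["contact_force"],1),"jawyaw",round(np.arctan2(M[1,2],M[0,2]),4),"ydir",M[:,1].round(4))
    # target: straight down, jaw dir yaw
    if yaw is not None:
        y=np.array([0,0,-1.]);z=np.array([np.cos(yaw),np.sin(yaw),0]);x=np.cross(y,z)
        T=np.c_[x,y,z];rv=(r.inv()*R.from_matrix(T)).as_rotvec();print("rot",rv.round(4))
        print("delta if rot first",(T.T@(np.array(X)-p)).round(1))
    print("delta now",(M.T@(np.array(X)-p)).round(1))
def wrist(name):
    c=arm.calibration("wrist");im=arm.get_image("wrist");cv2.imwrite(f"pics/{name}.png",cv2.cvtColor(im,cv2.COLOR_RGB2BGR));return c,im
E
python3 - <<'E'
from h import *
s,p,r=state();print(r.as_matrix().round(3))
for n,px in dict(A=(238.7,175.3),B=(284,182),C=(233,219),seat=(370,203)).items(): print(n,ray("top",px,52 if n=="seat" else 15).round(1))
print("grip",ray("top",(403,221),77).round(1),"stop",ray("top",(372.5,194.5),112).round(1))
c=arm.calibration("wrist");print("cam",(-np.array(c["R"]).T@c["t"]).round(1),np.array(c["R"]).round(3).tolist(),np.array(c["intrinsics"]).round(1).tolist())
print(ray("wrist",(256,192),0).round(1))
go([450,40,230],1.57)
E
```

```text
[[-0.936  0.    -0.352]
 [ 0.352  0.    -0.936]
 [ 0.    -1.    -0.   ]]
A [560.1 374.   15. ]
B [556.2 246.2  15. ]
C [436.3 374.1  15. ]
seat [518.   13.3  52. ]
grip [475.9 -68.7  77. ] stop [528.7  23.6 112. ]
cam [294.3 556.7 373.1] [[-0.351, -0.936, -0.0], [-0.891, 0.334, 0.306], [-0.286, 0.108, -0.952]] [[316.3, 0.0, 255.9], [0.0, 316.3, 193.1], [0.0, 0.0, 1.0]]
[183.3 598.4   0. ]
clock 1.0 pos [220.  585.  231.3] w 85.4 F [ 0.8 -1.5  1.1] jawyaw -1.9306 ydir [ 0.  0. -1.]
rot [0.     2.7826 0.    ]
delta if rot first [ 230.4    1.3 -544.8]
delta now [-407.1    1.3  429.1]
```

```bash
python3 -m creep '[{"delta_pos":[0,0,0],"rot":[0,-0.12,0],"jaw":85},{"delta_pos":[0,0,0],"rot":[0,-0.12,0],"jaw":85},{"delta_pos":[0,0,0],"rot":[0,-0.12,0],"jaw":85},{"delta_pos":[-41,0,34],"rot":[0,0,0],"jaw":85},{"delta_pos":[-41,0,34],"rot":[0,0,0],"jaw":85},{"delta_pos":[-41,0,34],"rot":[0,0,0],"jaw":85},{"delta_pos":[-41,0,34],"rot":[0,0,0],"jaw":85},{"delta_pos":[-41,0,34],"rot":[0,0,0],"jaw":85},{"delta_pos":[-41,0,34],"rot":[0,0,0],"jaw":85},{"delta_pos":[-41,0,34],"rot":[0,0,0],"jaw":85}]'
python3 - <<'E'
from h import *
go([540,310,230],-1.5708)
wrist("w1")
for t in("base_block_mid","block_17_mid","block_12_mid","block_8_mid","seat","stop_top","catch_grip"):
    print(t,[(np.round(d["location"]).tolist(),round(d["p"],2)) for d in arm.find_in("wrist",t)])
E
```

```text
clock: 1.83
position: [445.8, 397.4, 231.6]
ee_rot: [-0.0, 0.707, -0.707, 0.0]
contact_force: [0.6, 0.7, -0.7]
gripper_width: 85.0
clock 1.83 pos [445.8 397.4 231.6] w 85.0 F [ 0.6  0.7 -0.7] jawyaw -1.5702 ydir [ 4.e-04  5.e-04 -1.e+00]
rot [ 0.0005  0.0006 -0.0004]
delta if rot first [-94.2   1.6  87.4]
delta now [-94.1   1.6  87.4]
base_block_mid [([278.0, 54.0], 0.78), ([274.0, 168.0], 0.72), ([11.0, 110.0], 0.7)]
block_17_mid []
block_12_mid [([275.0, 167.0], 0.84)]
block_8_mid [([459.0, 148.0], 0.98), ([360.0, 152.0], 0.91), ([396.0, 52.0], 0.61)]
seat []
stop_top []
catch_grip []
```

View pics/w1.png

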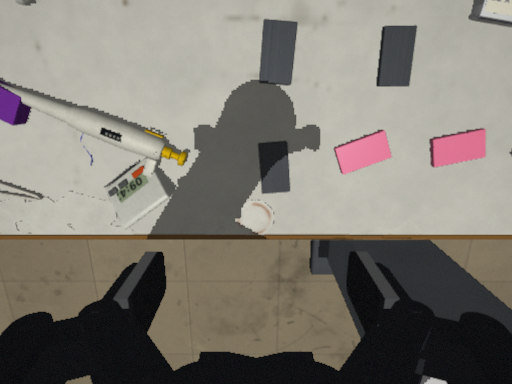

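```bash
python3 -m creep '[{"delta_pos":[-14,25,32],"rot":[0,0,0],"jaw":85},{"delta_pos":[-14,25,32],"rot":[0,0,0],"jaw":85},{"delta_pos":[-14,25,32],"rot":[0,0,0],"jaw":85},{"delta_pos":[-12,25,32],"rot":[0,0,0],"jaw":85},{"delta_pos":[0,0,10],"rot":[0,0,0],"jaw":85},{"delta_pos":[0,0,0],"rot":[0,0,0],"jaw":85},{"delta_pos":[0,0,0],"rot":[0,0,0],"jaw":85},{"delta_pos":[0,0,0],"rot":[0,0,0],"jaw":85},{"delta_pos":[0,0,0],"rot":[0,0,0],"jaw":85},{"delta_pos":[0,0,0],"rot":[0,0,0],"jaw":85}]'
cat > meas.py <<'E'
import sys,pickle
from h import *
c,im=wrist(sys.argv[1]);s,p,_=state()
out=[]
for t in("base_block_mid","block_17_mid","block_12_mid","block_8_mid"):
    for d in arm.masks_of("wrist",t):
        m=np.array(d["pixels"]).astype(np.uint8);hue=im[m>0].mean(0)
        r=cv2.minAreaRect(cv2.findNonZero(m))
        print(t,round(d["p"],2),np.round(d["location"],1),m.sum(),"rgb",hue.round(),"rect",np.round(r[0],1),np.round(r[1],1),round(r[2],1))
        out.append((t,d["p"],m))
pickle.dump((c,im,out),open(sys.argv[1]+".pkl","wb"));print("pos",p.round(1))
E
python3 meas.py w2
python3 -m creep '[{"delta_pos":[0,0,0],"rot":[0,0,0],"jaw":85},{"delta_pos":[0,0,25],"rot":[0,0,0],"jaw":85},{"delta_pos":[0,0,25],"rot":[0,0,0],"jaw":85},{"delta_pos":[0,0,25],"rot":[0,0,0],"jaw":85},{"delta_pos":[0,0,25],"rot":[0,0,0],"jaw":85},{"delta_pos":[0,0,0],"rot":[0,0,0],"jaw":85},{"delta_pos":[0,0,0],"rot":[0,0,0],"jaw":85},{"delta_pos":[0,0,0],"rot":[0,0,0],"jaw":85},{"delta_pos":[0,0,0],"rot":[0,0,0],"jaw":85},{"delta_pos":[0,0,0],"rot":[0,0,0],"jaw":85}]'
python3 meas.py w3
```

```text
clock: 3.07
position: [497.2, 265.9, 134.9]
ee_rot: [-0.0, 0.708, -0.707, 0.001]
contact_force: [-0.3, 0.0, -0.3]
gripper_width: 85.1
base_block_mid 0.59 [121.5 109.1] 4025 rgb [64. 66. 69.] rect [119.7 107.9] [81.1 53.6] 88.6
block_12_mid 0.86 [136.9 236.6] 1862 rgb [33. 34. 35.] rect [137.8 236.6] [53.3 41. ] 78.7
block_8_mid 0.9 [248.9 224.1] 2317 rgb [194. 110. 135.] rect [248.5 225.6] [36.7 65.3] 70.5
block_8_mid 0.88 [369.7 219.4] 2395 rgb [215. 118. 146.] rect [368.9 219.9] [36.5 68.7] 79.4
block_8_mid 0.57 [276.4 109.1] 3030 rgb [46. 48. 50.] rect [279.5 110.5] [75. 41.] 90.0
pos [497.1 265.6 134.7]
clock: 4.15
position: [497.3, 165.1, 133.9]
ee_rot: [-0.0, 0.707, -0.707, 0.0]
contact_force: [0.1, 0.9, -0.5]
gripper_width: 84.5
base_block_mid 0.83 [ 14.8 110.4] 2006 rgb [40. 42. 44.] rect [ 15. 110.] [78. 30.] 90.0
block_17_mid 0.2 [ 16.1 112.2] 2051 rgb [40. 41. 43.] rect [ 15.5 109. ] [76. 31.] 90.0
block_12_mid 0.83 [ 32.3 244.3] 2687 rgb [59. 61. 64.] rect [ 31.7 243.7] [69.1 43.9] 72.8
block_8_mid 0.97 [139.3 227. ] 2344 rgb [108.  57.  71.] rect [140.4 225.7] [36.8 67.2] 70.0
block_8_mid 0.77 [157.9 109.4] 3201 rgb [75. 78. 81.] rect [157.2 110.3] [78.1 43.4] 85.2
block_8_mid 0.64 [260.9 220. ] 2349 rgb [223. 130. 158.] rect [259.6 220.5] [36.4 65.7] 78.9
pos [497.2 165.  133.9]
```

```bash
python3 - <<'E'
import cv2
a=cv2.imread("pics/w2.png")[50:290,80:330];b=cv2.imread("pics/w3.png")[50:290,0:250]
cv2.imwrite("pics/c23.png",cv2.resize(cv2.hconcat([a,b]),None,fx=1.6,fy=1.6,interpolation=cv2.INTER_CUBIC))
E
```

```text
(no output)
```

View pics/c23.png

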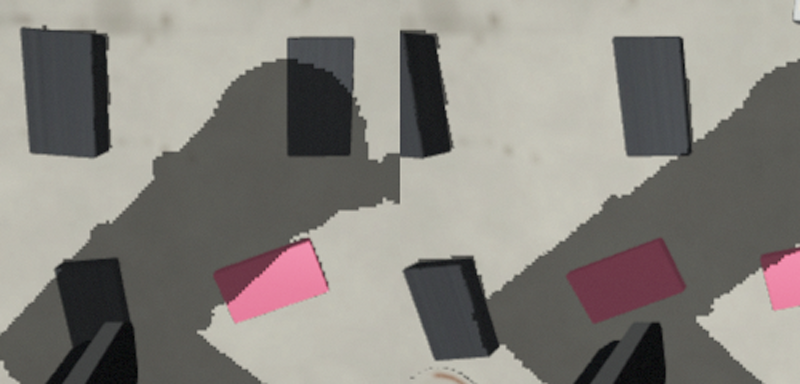

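The crop shows block A (upper left) with a wide side face, which makes it the base block. B (upper middle) has almost no side face and is the thin one. C (lower left) is in between, so I'll fit boxes to measure all three.

```bash
cat > fit.py <<'E'
from h import *
from scipy.optimize import minimize
import pickle
def sil(c,x,y,yaw,h,zb=0,S=4):
    o=np.array([[sx*30,sy*17] for sx in(-1,1) for sy in(-1,1)])
    q=o@np.array([[np.cos(yaw),np.sin(yaw)],[-np.sin(yaw),np.cos(yaw)]])+[x,y]
    P=[proj("",[*k,z],c) for k in q for z in(zb,zb+h)]
    hull=cv2.convexHull(np.array(P,np.float32))
    m=np.zeros((384*S,512*S),np.uint8);cv2.fillPoly(m,[np.round(((hull+.5)*S-.5)*16).astype(np.int32)],1,shift=4)
    return cv2.resize(m.astype(np.float32),(512,384),interpolation=cv2.INTER_AREA)
def fit(c,m,x,y,yaw,h=15,fixh=False,zb=0):
    m=m.astype(np.float32)
    f=lambda p:np.abs(sil(c,p[0],p[1],p[2]/50,h if fixh else p[3],zb)-m).sum()/m.sum()
    p0=[x,y,yaw*50]+([] if fixh else [h])
    d=np.eye(len(p0))*4;S=np.vstack([p0,np.array(p0)+d])
    r=minimize(f,p0,method="Nelder-Mead",options=dict(initial_simplex=S,xatol=.05,fatol=1e-4))
    return [*r.x[:2].round(1),round(r.x[2]/50,3),*(r.x[3:].round(1))],round(r.fun,3)
def dark(im,px,th=80):
    g=(im.max(2)<th).astype(np.uint8);n,l=cv2.connectedComponents(g);k=l[int(px[1]),int(px[0])]
    return (l==k) if k else None
E
python3 - <<'E'
from fit import *
for f,n,px,x,y,yaw in(("w2","A",(120,108),560,372,-.1),("w3","B",(158,110),556,245,0),("w3","C",(32,244),436,374,.2)):
    c,im,out=pickle.load(open(f+".pkl","rb"))
    print(n,"proj guess",proj("",[x,y,10],c).round())
    for t,pr,m in out:
        if m[px[1],px[0]]: print(t,[fit(c,m,x,y,yaw,h) for h in (10,20)])
    m=dark(im,px)
    if m is not None: print("dark",m.sum(),[fit(c,m,x,y,yaw,h) for h in(10,20)],[fit(c,m,x,y,yaw,h,True)[1] for h in(8,12,17,22)])
E
```

```text
A proj guess [126. 112.]
base_block_mid [([np.float64(562.8), np.float64(375.8), np.float64(-0.095), np.float64(19.3)], np.float64(0.032)), ([np.float64(562.8), np.float64(375.6), np.float64(-0.07), np.float64(19.1)], np.float64(0.024))]
dark 3940 [([np.float64(563.4), np.float64(375.0), np.float64(-0.07), np.float64(17.7)], np.float64(0.029)), ([np.float64(563.6), np.float64(374.9), np.float64(-0.069), np.float64(18.4)], np.float64(0.029))] [np.float64(0.135), np.float64(0.083), np.float64(0.032), np.float64(0.065)]
B proj guess [158. 118.]
block_8_mid [([np.float64(560.7), np.float64(246.7), np.float64(0.0), np.float64(5.3)], np.float64(0.018)), ([np.float64(560.7), np.float64(246.7), np.float64(0.005), np.float64(5.0)], np.float64(0.02))]
C proj guess [ 32. 249.]
block_12_mid [([np.float64(438.5), np.float64(376.3), np.float64(0.086), np.float64(9.8)], np.float64(0.026)), ([np.float64(438.7), np.float64(376.3), np.float64(0.084), np.float64(9.9)], np.float64(0.027))]
dark 2653 [([np.float64(439.8), np.float64(375.6), np.float64(0.091), np.float64(9.2)], np.float64(0.029)), ([np.float64(439.7), np.float64(375.5), np.float64(0.082), np.float64(9.3)], np.float64(0.028))] [np.float64(0.044), np.float64(0.082), np.float64(0.21), np.float64(0.318)]
```

Fitted heights read about 3 mm low throughout: A 19, C 10 and B 5. That makes A the base block (22 mm), C the 12 mm and B the 8 mm; the 17 mm is missing. Next I'll look at the stand.

```bash
python3 -m creep '[{"delta_pos":[0,-20,0],"rot":[0,0,0],"jaw":85},{"delta_pos":[0,-20,30],"rot":[0,0,0],"jaw":85},{"delta_pos":[0,-20,30],"rot":[0,0,0],"jaw":85},{"delta_pos":[0,-10,30],"rot":[0,0,0],"jaw":85},{"delta_pos":[0,0,30],"rot":[0,0,0],"jaw":85},{"delta_pos":[0,0,15],"rot":[0,0,0],"jaw":85},{"delta_pos":[0,0,0],"rot":[0,0,0],"jaw":85},{"delta_pos":[0,0,0],"rot":[0,0,0],"jaw":85},{"delta_pos":[0,0,0],"rot":[0,0,0],"jaw":85},{"delta_pos":[0,0,0],"rot":[0,0,0],"jaw":85}]'
python3 - <<'E'
from h import *
import pickle
go([500,30,200]);c,im=wrist("w4");pickle.dump((c,im),open("w4.pkl","wb"))
for t in("seat","stop_top","catch_grip"):
    print(t,[(np.round(d["location"],1).tolist(),round(d["p"],2)) for d in arm.find_in("wrist",t)])
cv2.imwrite("pics/w4c.png",cv2.resize(cv2.cvtColor(im,cv2.COLOR_RGB2BGR)[0:300,130:430],(800,800))[:600]) 
E
```

```text
clock: 5.23
position: [497.3, 30.0, 203.8]
ee_rot: [0.001, -0.707, 0.707, -0.0]
contact_force: [-1.1, -0.2, -0.0]
gripper_width: 85.4
clock 5.23 pos [497.3  30.  203.8] w 85.4 F [-1.1 -0.2 -0. ] jawyaw -1.5694 ydir [-1.e-04 -0.e+00 -1.e+00]
delta now [-2.7  3.8  0. ]
seat [([266.0, 175.0], 0.65)]
stop_top [([260.6, 176.1], 0.76)]
catch_grip [([355.3, 192.0], 0.8)]
```

View pics/w4.png

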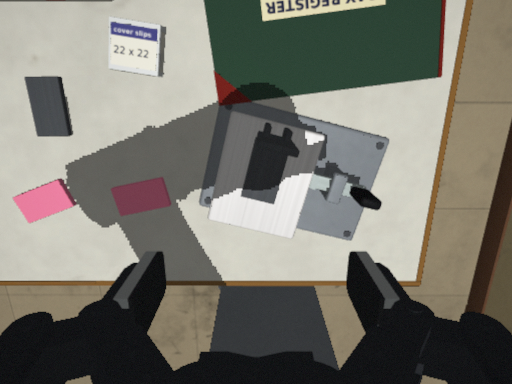

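```bash
python3 - <<'E'
import cv2
a=cv2.imread("pics/w4.png")[95:245,195:395]
cv2.imwrite("pics/w4c.png",cv2.resize(a,None,fx=4,fy=4,interpolation=cv2.INTER_CUBIC))
E
```

```text
(no output)
```

View pics/w4c.png

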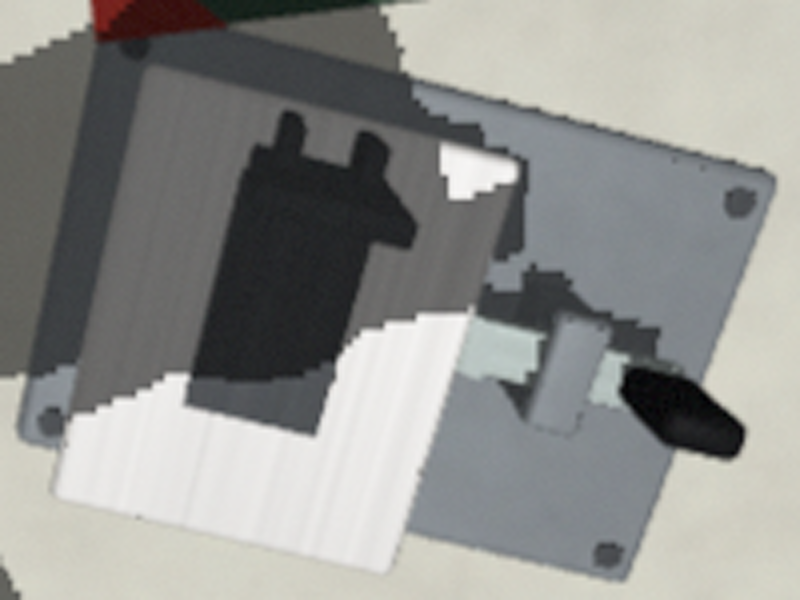

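```bash
python3 - <<'E'
from h import *
import pickle
from scipy.optimize import least_squares
c,im=pickle.load(open("w4.pkl","rb"))
px=np.array([(53,497),(388,574),(146,65),(521,160),(184,405),(316,437)])/4+[195,95]-.375
loc=np.array([(-63,45),(-63,-45),(47,45),(47,-45),(-30,17),(-30,-17)])
def T(p,l):
    q=p[2];return [p[0]+np.cos(q)*l[0]-np.sin(q)*l[1],p[1]+np.sin(q)*l[0]+np.cos(q)*l[1]]
f=lambda p:np.ravel([proj("",[*T(p,l),p[3]],c)-u for l,u in zip(loc,px)])
r=least_squares(f,[520,15,-.25,52]);print(r.x.round(3),r.fun.round(1))
g=lambda p:f([*p,52]);r=least_squares(g,[520,15,-.25]);p=r.x;print(p.round(3),r.fun.round(1))
print("grip pred",T(p,(0,-99)),"grip top px at",proj("",[*T(p,(0,-99)),77],c))
# top camera view check of the same
print([proj("top",[*T(p,l),52]).round(1) for l in loc])
E
```

```text
[ 5.02963e+02  2.02190e+01 -2.45000e-01  4.66620e+01] [-0.8  0.   0.3  0.3 -0.3  0.1 -0.4  0.5  0.6 -0.4  0.6 -0.6]
[ 5.0436e+02  2.0327e+01 -2.4500e-01] [-1.8  0.8  0.8  1.4 -0.9 -1.2  0.8 -0.2  0.2 -0.1  0.8 -0.1]
grip pred [np.float64(480.3902159703915), np.float64(-75.72715144731964)] grip top px at [372.47536317 203.71150785]
[array([343.6, 223.7]), array([376. , 235.8]), array([356.5, 185.7]), array([388.4, 197.4]), array([357.5, 215.9]), array([369.7, 220.4])]
```

```bash
python3 -m creep '[{"delta_pos":[-7,0,-34],"rot":[0,0,0],"jaw":85},{"delta_pos":[-7,0,-34],"rot":[0,0,0],"jaw":85},{"delta_pos":[-7,0,-34],"rot":[0,0,0],"jaw":85},{"delta_pos":[-7,0,-34],"rot":[0,0,0],"jaw":85},{"delta_pos":[-7,0,-34],"rot":[0,0,0],"jaw":85},{"delta_pos":[-7,0,-34],"rot":[0,0,0],"jaw":85},{"delta_pos":[-7,10,-34],"rot":[0,0,0],"jaw":85},{"delta_pos":[-7,10,-34],"rot":[0,0,0],"jaw":85},{"delta_pos":[-5,10,-34],"rot":[0,0,0],"jaw":85},{"delta_pos":[-5,10,-34],"rot":[0,0.071,0],"jaw":85}]'
python3 - <<'E'
from h import *
go([563,375.5,60],-1.642)
E
```

```text
clock: 6.27
position: [563.0, 371.4, 163.2]
ee_rot: [-0.025, -0.707, 0.707, 0.025]
contact_force: [0.6, -0.6, 0.6]
gripper_width: 84.8
clock 6.27 pos [563.  371.4 163.2] w 84.8 F [ 0.6 -0.6  0.6] jawyaw -1.642 ydir [-2.e-04 -2.e-04 -1.e+00]
rot [-0.0002  0.      0.0001]
delta if rot first [  0.3 103.2  -4.1]
delta now [  0.2 103.2  -4.1]
```

```bash
python3 -m creep '[{"delta_pos":[0,30,-4],"rot":[0,0,0],"jaw":75},{"delta_pos":[0,30,0],"rot":[0,0,0],"jaw":75},{"delta_pos":[0,30,0],"rot":[0,0,0],"jaw":75},{"delta_pos":[0,30,0],"rot":[0,0,0],"jaw":75},{"delta_pos":[0,20,0],"rot":[0,0,0],"jaw":75},{"delta_pos":[0,10,0],"rot":[0,0,0],"jaw":75},{"delta_pos":[0,7,0],"rot":[0,0,0],"jaw":75},{"delta_pos":[0,0,0],"rot":[0,0,0],"jaw":75},{"delta_pos":[0,0,0],"rot":[0,0,0],"jaw":75},{"delta_pos":[0,0,0],"rot":[0,0,0],"jaw":75}]'
python3 - <<'E'
from h import *
go([563,375.5,4],-1.642);wrist("g1")
E
```

```text
clock: 7.1
position: [564.3, 374.2, 8.8]
ee_rot: [0.026, 0.707, -0.706, -0.024]
contact_force: [0.4, 0.1, -0.1]
gripper_width: 74.9
clock 7.1 pos [564.3 374.2   8.8] w 74.9 F [ 0.4  0.1 -0.1] jawyaw -1.6412 ydir [ 0.0025  0.0022 -1.    ]
rot [ 0.0023  0.0008 -0.0023]
delta if rot first [ 1.4  4.8 -1.2]
delta now [ 1.4  4.8 -1.2]
```

View pics/g1.png

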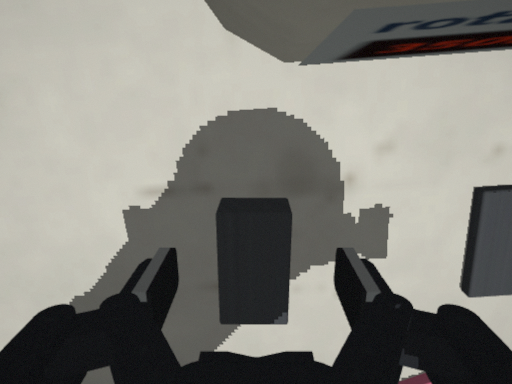

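The block sits centred between the fingers, around (254,260). Closing on it.

```bash
python3 -m creep '[{"delta_pos":[0,4,0],"rot":[0,0,0],"jaw":75},{"delta_pos":[0,0,0],"rot":[0,0,0],"jaw":30},{"delta_pos":[0,0,0],"rot":[0,0,0],"jaw":30},{"delta_pos":[0,0,0],"rot":[0,0,0],"jaw":30},{"delta_pos":[0,0,0],"rot":[0,0,0],"jaw":30},{"delta_pos":[0,0,0],"rot":[0,0,0],"jaw":30},{"delta_pos":[0,0,0],"rot":[0,0,0],"jaw":30},{"delta_pos":[0,0,0],"rot":[0,0,0],"jaw":30},{"delta_pos":[0,0,0],"rot":[0,0,0],"jaw":30},{"delta_pos":[0,0,0],"rot":[0,0,0],"jaw":30}]'
python3 - <<'E'
from h import *
go([500,30,150],-1.8158)
E
```

```text
clock: 7.98
position: [563.7, 373.6, 3.5]
ee_rot: [0.025, 0.707, -0.706, -0.025]
contact_force: [-0.5, 1.2, 4.1]
gripper_width: 32.8
clock 7.98 pos [563.7 373.6   3.5] w 32.8 F [-0.5  1.2  4.1] jawyaw -1.6413 ydir [ 9.e-04  7.e-04 -1.e+00]
rot [ 0.0009  0.1745 -0.0008]
delta if rot first [ -21.5 -146.5  348.8]
delta now [  39.2 -146.8  347.1]
```

```bash
python3 -m creep '[{"delta_pos":[0,-15,0],"rot":[0,0,0],"jaw":30},{"delta_pos":[0,-30,0],"rot":[0,0,0],"jaw":30},{"delta_pos":[0,-35,0],"rot":[0,0,0],"jaw":30},{"delta_pos":[0,-35,0],"rot":[0,0,0],"jaw":30},{"delta_pos":[6,-32,20],"rot":[0,0,0],"jaw":30},{"delta_pos":[6,0,30],"rot":[0,0,0],"jaw":30},{"delta_pos":[6,0,34],"rot":[0,0,0],"jaw":30},{"delta_pos":[6,0,34],"rot":[0,0,0],"jaw":30},{"delta_pos":[6,0,34],"rot":[0,0,0],"jaw":30},{"delta_pos":[6,0,34],"rot":[0,0,0],"jaw":30}]'
python3 -m creep '[{"delta_pos":[6,0,34],"rot":[0,0,0],"jaw":30},{"delta_pos":[6,0,34],"rot":[0,0,0],"jaw":30},{"delta_pos":[6,0,34],"rot":[0,0,0],"jaw":30},{"delta_pos":[6,0,30],"rot":[0,0,0],"jaw":30},{"delta_pos":[0,0,20],"rot":[0,0.087,0],"jaw":30},{"delta_pos":[0,0,10],"rot":[0,0.087,0],"jaw":30},{"delta_pos":[0,0,0],"rot":[0,0,0],"jaw":30},{"delta_pos":[0,0,0],"rot":[0,0,0],"jaw":30},{"delta_pos":[0,0,0],"rot":[0,0,0],"jaw":30},{"delta_pos":[0,0,0],"rot":[0,0,0],"jaw":30}]'
python3 - <<'E'
from h import *
go([480,26.4,75],-1.8158)
E
```

```text
clock: 8.82
position: [512.7, 188.1, 148.7]
ee_rot: [-0.024, -0.706, 0.707, 0.026]
contact_force: [1.0, 0.6, -1.0]
gripper_width: 32.7
clock: 9.65
position: [478.1, 31.1, 149.6]
ee_rot: [-0.086, -0.702, 0.702, 0.086]
contact_force: [-0.3, 0.2, -1.7]
gripper_width: 32.3
clock 9.65 pos [478.1  31.1 149.6] w 32.3 F [-0.3  0.2 -1.7] jawyaw -1.8139 ydir [-5.e-04 -0.e+00 -1.e+00]
rot [-0.0002  0.0019  0.0005]
delta if rot first [-3.  74.6  4.1]
delta now [-3.  74.6  4.1]
```

```bash
python3 -m creep '[{"delta_pos":[-3,20,4],"rot":[0,0.002,0],"jaw":30},{"delta_pos":[0,25,0],"rot":[0,0,0],"jaw":30},{"delta_pos":[0,20,0],"rot":[0,0,0],"jaw":30},{"delta_pos":[0,12,0],"rot":[0,0,0],"jaw":30},{"delta_pos":[0,4,0],"rot":[0,0,0],"jaw":30},{"delta_pos":[0,0,0],"rot":[0,0,0],"jaw":30},{"delta_pos":[0,0,0],"rot":[0,0,0],"jaw":30},{"delta_pos":[0,0,0],"rot":[0,0,0],"jaw":30},{"delta_pos":[0,0,0],"rot":[0,0,0],"jaw":30},{"delta_pos":[0,0,0],"rot":[0,0,0],"jaw":30}]'
python3 - <<'E'
from h import *
import pickle
go([480,26.4,60],-1.8158);c,im=wrist("p1");pickle.dump((c,im),open("p1.pkl","wb"))
cv2.imwrite("pics/p1c.png",cv2.resize(cv2.cvtColor(im,cv2.COLOR_RGB2BGR)[70:350,120:440],None,fx=2,fy=2,interpolation=cv2.INTER_CUBIC))
E
```

```text
clock: 10.48
position: [480.5, 26.1, 69.8]
ee_rot: [0.088, 0.702, -0.701, -0.086]
contact_force: [-0.3, -0.0, -2.5]
gripper_width: 32.8
clock 10.48 pos [480.5  26.1  69.8] w 32.8 F [-0.3 -0.  -2.5] jawyaw -1.8173 ydir [ 1.8e-03  7.0e-04 -1.0e+00]
rot [ 0.0011 -0.0015 -0.0015]
delta if rot first [ 0.6  9.8 -0.2]
delta now [ 0.6  9.8 -0.1]
```

View pics/p1c.png

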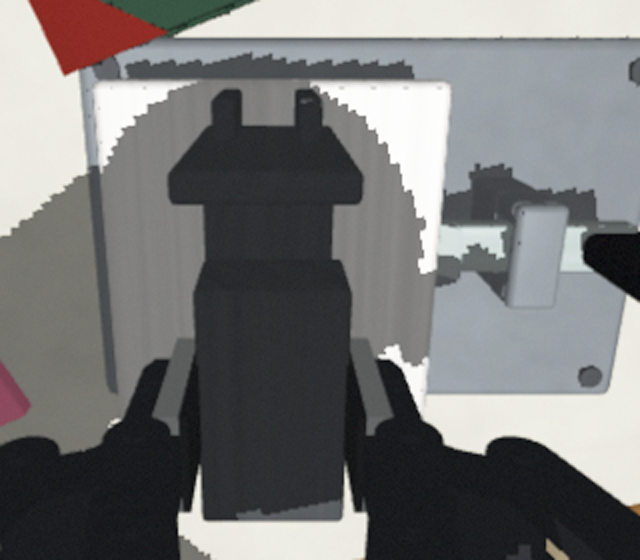

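Seat mark and stop sit about 1 mm to the left of the block's centre line, and the yaw is aligned. I'll correct by 1 mm, lower, and advance toward the stop.

```bash
python3 -m creep '[{"delta_pos":[0,5,-1],"rot":[0,-0.0015,0],"jaw":30},{"delta_pos":[0,4,0],"rot":[0,0,0],"jaw":30},{"delta_pos":[0,3,0],"rot":[0,0,0],"jaw":30},{"delta_pos":[-5,0,0],"rot":[0,0,0],"jaw":30},{"delta_pos":[-5,0,0],"rot":[0,0,0],"jaw":30},{"delta_pos":[-5,0,0],"rot":[0,0,0],"jaw":30},{"delta_pos":[-3,0,0],"rot":[0,0,0],"jaw":30},{"delta_pos":[0,0,0],"rot":[0,0,0],"jaw":30},{"delta_pos":[0,0,0],"rot":[0,0,0],"jaw":30},{"delta_pos":[0,0,0],"rot":[0,0,0],"jaw":30}]'
cat > loc.py <<'E'
from h import *
import sys
s,p,r=state();q=-.245;u=np.array([np.cos(q),np.sin(q)]);v=np.array([-u[1],u[0]]);d=p[:2]-[504.4,20.3];M=r.as_matrix();f=np.array(s["contact_force"])
print("t",round(s["clock"],2),"local x,y",(d@u).round(1),(d@v).round(1),"z",p[2].round(1),"F loc",(f[:2]@u).round(1),(f[:2]@v).round(1),f[2].round(1),"yawerr",round(np.arctan2(M[1,2],M[0,2])+1.8158,4),"tilt",M[:2,1].round(4),"w",round(s["gripper_width"],1))
E
python3 loc.py
```

```text
clock: 11.37
position: [497.6, 22.3, 56.9]
ee_rot: [-0.086, -0.702, 0.702, 0.087]
contact_force: [0.4, 0.6, -2.0]
gripper_width: 32.7
t 11.37 local x,y -7.1 0.3 z 56.9 F loc 0.2 0.7 -2.0 yawerr -0.0006 tilt [-0.0003 -0.    ] w 32.7
```

```bash
python3 -m creep '[{"delta_pos":[-2,0.7,0],"rot":[0,0,0],"jaw":30},{"delta_pos":[-2,0,0],"rot":[0,0,0],"jaw":30},{"delta_pos":[-1,0,0],"rot":[0,0,0],"jaw":30},{"delta_pos":[0,0,0],"rot":[0,0,0],"jaw":30},{"delta_pos":[0,0,0],"rot":[0,0,0],"jaw":30},{"delta_pos":[0,0,0],"rot":[0,0,0],"jaw":30},{"delta_pos":[0,0,0],"rot":[0,0,0],"jaw":30},{"delta_pos":[0,0,0],"rot":[0,0,0],"jaw":30},{"delta_pos":[0,0,0],"rot":[0,0,0],"jaw":30},{"delta_pos":[0,0,0],"rot":[0,0,0],"jaw":30}]'; python3 loc.py
python3 - <<'E'
from h import *
c,im=wrist("p2")
cv2.imwrite("pics/p2c.png",cv2.resize(cv2.cvtColor(im,cv2.COLOR_RGB2BGR)[70:350,120:440],None,fx=2,fy=2,interpolation=cv2.INTER_CUBIC))
E
```

```text
clock: 12.2
position: [502.5, 21.2, 56.3]
ee_rot: [-0.086, -0.702, 0.702, 0.087]
contact_force: [0.1, 0.5, -1.2]
gripper_width: 32.8
t 12.2 local x,y -2.0 0.5 z 56.3 F loc -0.1 0.5 -1.2 yawerr -0.0003 tilt [-0. -0.] w 32.8
```

View pics/p2c.png

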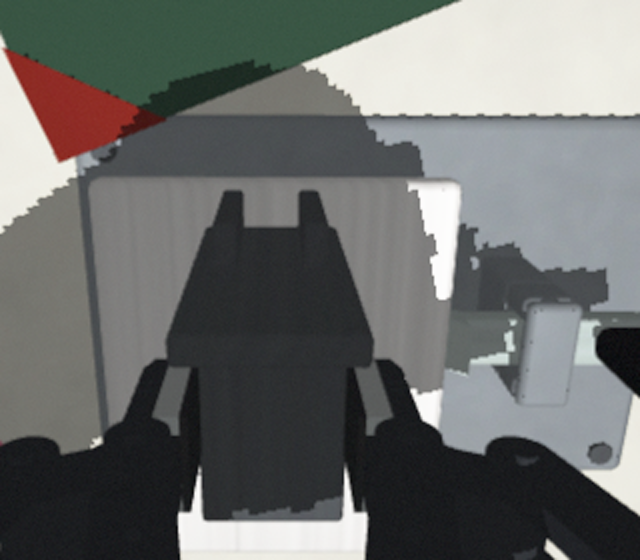

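The stop is centred at column ~270 against the block's 273. Alignment is good, so I'll push on.

```bash
python3 -m creep '[{"delta_pos":[-1,0.5,0],"rot":[0,0,0],"jaw":30},{"delta_pos":[-1,0,0],"rot":[0,0,0],"jaw":30},{"delta_pos":[-1,0,0],"rot":[0,0,0],"jaw":30},{"delta_pos":[0,0,0],"rot":[0,0,0],"jaw":30},{"delta_pos":[0,0,0],"rot":[0,0,0],"jaw":30},{"delta_pos":[0,0,0],"rot":[0,0,0],"jaw":30},{"delta_pos":[0,0,0],"rot":[0,0,0],"jaw":30},{"delta_pos":[0,0,0],"rot":[0,0,0],"jaw":30},{"delta_pos":[0,0,0],"rot":[0,0,0],"jaw":30},{"delta_pos":[0,0,0],"rot":[0,0,0],"jaw":30}]'; python3 loc.py
```

```text
clock: 13.08
position: [504.2, 20.6, 55.6]
ee_rot: [-0.086, -0.702, 0.702, 0.088]
contact_force: [-4.3, 2.4, 1.5]
gripper_width: 32.8
t 13.08 local x,y -0.3 0.3 z 55.6 F loc -4.8 1.2 1.5 yawerr -0.0007 tilt [-0.0026 -0.    ] w 32.8
```

```bash
python3 -m creep '[{"delta_pos":[-0.5,0.7,0],"rot":[0,0,0],"jaw":30},{"delta_pos":[0,0,0],"rot":[0,0,0],"jaw":30},{"delta_pos":[0,0,0],"rot":[0,0,0],"jaw":30},{"delta_pos":[0,0,0],"rot":[0,0,0],"jaw":30},{"delta_pos":[0,0,0],"rot":[0,0,0],"jaw":30},{"delta_pos":[0,0,0],"rot":[0,0,0],"jaw":30},{"delta_pos":[0,0,0],"rot":[0,0,0],"jaw":30},{"delta_pos":[0,0,0],"rot":[0,0,0],"jaw":30},{"delta_pos":[0,0,0],"rot":[0,0,0],"jaw":30},{"delta_pos":[0,0,0],"rot":[0,0,0],"jaw":30}]'; python3 loc.py
```

```text
clock: 13.92
position: [504.2, 20.6, 55.4]
ee_rot: [-0.085, -0.702, 0.702, 0.088]
contact_force: [-6.3, 4.6, 6.1]
gripper_width: 32.9
t 13.92 local x,y -0.3 0.3 z 55.4 F loc -7.3 2.9 6.1 yawerr -0.0006 tilt [-0.0034 -0.    ] w 32.9
```

```bash
python3 -m creep '[{"delta_pos":[0.2,3,0],"rot":[0,0,0],"jaw":30},{"delta_pos":[0,4,0],"rot":[0,0,0],"jaw":30},{"delta_pos":[0,4,0],"rot":[0,0,0],"jaw":30},{"delta_pos":[0,4,0],"rot":[0,0,0],"jaw":30},{"delta_pos":[0,3,0],"rot":[0,0,0],"jaw":30},{"delta_pos":[0,2,0],"rot":[0,0,0],"jaw":30},{"delta_pos":[0,1,0],"rot":[0,0,0],"jaw":30},{"delta_pos":[0,0,0],"rot":[0,0,0],"jaw":30},{"delta_pos":[0,0,0],"rot":[0,0,0],"jaw":30},{"delta_pos":[0,0,0],"rot":[0,0,0],"jaw":30}]'; python3 loc.py
```

```text
clock: 14.75
position: [504.3, 20.6, 35.5]
ee_rot: [-0.086, -0.702, 0.702, 0.087]
contact_force: [-8.6, 4.9, 13.8]
gripper_width: 32.3
t 14.75 local x,y -0.2 0.3 z 35.5 F loc -9.6 2.6 13.8 yawerr -0.0002 tilt [-0.0028 -0.0003] w 32.3
```

```bash
python3 -m creep '[{"delta_pos":[0,1,0],"rot":[0,0,0],"jaw":30},{"delta_pos":[0,0.5,0],"rot":[0,0,0],"jaw":30},{"delta_pos":[0,0,0],"rot":[0,0,0],"jaw":30},{"delta_pos":[0,0,0],"rot":[0,0,0],"jaw":30},{"delta_pos":[0,0,0],"rot":[0,0,0],"jaw":30},{"delta_pos":[0,0,0],"rot":[0,0,0],"jaw":30},{"delta_pos":[0,0,0],"rot":[0,0,0],"jaw":30},{"delta_pos":[0,0,0],"rot":[0,0,0],"jaw":30},{"delta_pos":[0,0,0],"rot":[0,0,0],"jaw":30},{"delta_pos":[0,0,0],"rot":[0,0,0],"jaw":30}]'; python3 loc.py
```

```text
clock: 15.58
position: [504.3, 20.6, 35.4]
ee_rot: [-0.085, -0.702, 0.702, 0.087]
contact_force: [-12.9, 4.4, 24.2]
gripper_width: 32.6
t 15.58 local x,y -0.2 0.3 z 35.4 F loc -13.6 1.2 24.2 yawerr 0.0002 tilt [-0.0024 -0.0005] w 32.6
```

```bash
python3 -m creep '[{"delta_pos":[0,-2,0],"rot":[0,0,0],"jaw":30},{"delta_pos":[0,-2.2,0],"rot":[0,0,0],"jaw":30},{"delta_pos":[0,0,0],"rot":[0,0,0],"jaw":30},{"delta_pos":[0,0,0],"rot":[0,0,0],"jaw":30},{"delta_pos":[0,0,0],"rot":[0,0,0],"jaw":30},{"delta_pos":[0,0,0],"rot":[0,0,0],"jaw":30},{"delta_pos":[0,0,0],"rot":[0,0,0],"jaw":30},{"delta_pos":[0,0,0],"rot":[0,0,0],"jaw":30},{"delta_pos":[0,0,0],"rot":[0,0,0],"jaw":30},{"delta_pos":[0,0,0],"rot":[0,0,0],"jaw":30}]'; python3 loc.py
```

```text
clock: 16.42
position: [504.2, 20.6, 37.5]
ee_rot: [-0.086, -0.702, 0.702, 0.088]
contact_force: [-8.4, 3.8, 8.2]
gripper_width: 32.5
t 16.42 local x,y -0.3 0.3 z 37.5 F loc -9.0 1.7 8.2 yawerr -0.0005 tilt [-0.0029 -0.0002] w 32.5
```

```bash
python3 -m creep '[{"delta_pos":[0,-0.7,0],"rot":[0,0,0],"jaw":30},{"delta_pos":[0,0,0],"rot":[0,0,0],"jaw":30},{"delta_pos":[0,0,0],"rot":[0,0,0],"jaw":60},{"delta_pos":[0,0,0],"rot":[0,0,0],"jaw":60},{"delta_pos":[0,0,0],"rot":[0,0,0],"jaw":60},{"delta_pos":[0,0,0],"rot":[0,0,0],"jaw":60},{"delta_pos":[0,0,0],"rot":[0,0,0],"jaw":60},{"delta_pos":[0,-10,0],"rot":[0,0,0],"jaw":60},{"delta_pos":[0,-30,0],"rot":[0,0,0],"jaw":60},{"delta_pos":[0,-30,0],"rot":[0,0,0],"jaw":60}]'; python3 loc.py
python3 -m creep '[{"delta_pos":[7,-20,0],"rot":[0,0,0],"jaw":60},{"delta_pos":[7,-20,0],"rot":[0,0,0],"jaw":60},{"delta_pos":[7,-20,0],"rot":[0,0,0],"jaw":60},{"delta_pos":[7,-15,0],"rot":[0,0,0],"jaw":60},{"delta_pos":[0,-15,0],"rot":[0,0,0],"jaw":60},{"delta_pos":[0,0,0],"rot":[0,0,0],"jaw":60},{"delta_pos":[0,0,0],"rot":[0,0,0],"jaw":60},{"delta_pos":[0,0,0],"rot":[0,0,0],"jaw":60},{"delta_pos":[0,0,0],"rot":[0,0,0],"jaw":60},{"delta_pos":[0,0,0],"rot":[0,0,0],"jaw":60}]'; python3 loc.py
python3 - <<'E'
from h import *
c,im=wrist("p3");b=cv2.cvtColor(im,cv2.COLOR_RGB2BGR)
cv2.imwrite("pics/p3c.png",cv2.resize(b[0:250,120:440],None,fx=2.4,fy=2.4,interpolation=cv2.INTER_CUBIC))
E
```

```text
clock: 17.25
position: [504.9, 20.0, 107.8]
ee_rot: [-0.085, -0.701, 0.702, 0.088]
contact_force: [1.1, 0.3, -0.4]
gripper_width: 60.0
t 17.25 local x,y 0.6 -0.2 z 107.8 F loc 1.0 0.6 -0.4 yawerr -0.0003 tilt [-0.0033 -0.0014] w 60.0
clock: 18.08
position: [478.2, 27.0, 196.5]
ee_rot: [-0.086, -0.701, 0.702, 0.087]
contact_force: [0.7, 0.3, -0.2]
gripper_width: 59.9
t 18.08 local x,y -27.0 0.2 z 196.5 F loc 0.6 0.4 -0.2 yawerr -0.0005 tilt [-0.0021 -0.0007] w 59.9
```

View pics/p3c.png

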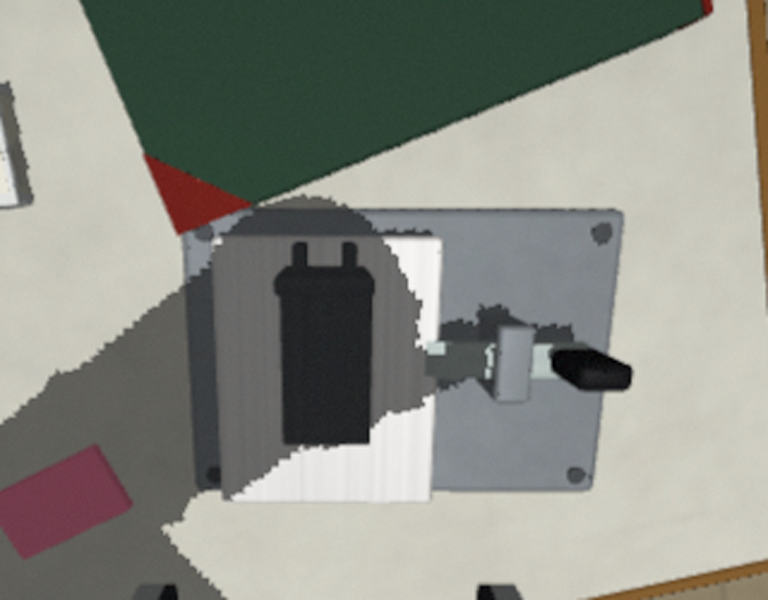

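Base is centred on the stop and the catch nose overlaps the plate, so the platform is held down. Next is the 12 mm block (C).

```bash
python3 -m creep '[{"delta_pos":[0,0,0],"rot":[0,-0.11,0],"jaw":65},{"delta_pos":[0,0,0],"rot":[0,-0.11,0],"jaw":65},{"delta_pos":[0,0,0],"rot":[0,-0.11,0],"jaw":65},{"delta_pos":[1,0,-38],"rot":[0,0,0],"jaw":65},{"delta_pos":[1,0,-38],"rot":[0,0,0],"jaw":65},{"delta_pos":[1,0,-38],"rot":[0,0,0],"jaw":65},{"delta_pos":[1,0,-38],"rot":[0,0,0],"jaw":65},{"delta_pos":[1,0,-38],"rot":[0,0,0],"jaw":65},{"delta_pos":[1,0,-38],"rot":[0,0,0],"jaw":65},{"delta_pos":[1,0,-38],"rot":[0,0,0],"jaw":65}]'
python3 -m creep '[{"delta_pos":[1,5,-35],"rot":[0,0,0],"jaw":65},{"delta_pos":[1,10,-30],"rot":[0,0,0],"jaw":65},{"delta_pos":[0,15,-20],"rot":[0,0,0],"jaw":65},{"delta_pos":[0,15,0],"rot":[0,0,0],"jaw":65},{"delta_pos":[0,15,0],"rot":[0,0,0],"jaw":65},{"delta_pos":[0,15,0],"rot":[0,0,0],"jaw":65},{"delta_pos":[0,15,0],"rot":[0,0,0],"jaw":65},{"delta_pos":[0,0,0],"rot":[0,0,0],"jaw":65},{"delta_pos":[0,0,0],"rot":[0,0,0],"jaw":65},{"delta_pos":[0,0,0],"rot":[0,0,0],"jaw":65}]'
python3 - <<'E'
from fit import *
go([439,375,4],-1.486)
c,im=wrist("g2")
for t in("block_12_mid","block_17_mid","block_8_mid"):
  for d in arm.masks_of("wrist",t):
    m=np.array(d["pixels"]);print(t,round(d["p"],2),np.round(d["location"]),im[m].mean(0).round(),fit(c,m,439,375,.085,12,True),fit(c,m,439,375,.085,12))
E
```

```text
clock: 18.97
position: [448.5, 293.3, 196.9]
ee_rot: [0.03, -0.706, 0.707, -0.03]
contact_force: [0.9, -0.1, -0.3]
gripper_width: 65.1
clock: 19.8
position: [440.4, 376.5, 107.9]
ee_rot: [-0.03, 0.707, -0.706, 0.03]
contact_force: [0.2, -0.8, 0.6]
gripper_width: 64.9
clock 19.8 pos [440.4 376.5 107.9] w 64.9 F [ 0.2 -0.8  0.6] jawyaw -1.4859 ydir [ 7.e-04  3.e-04 -1.e+00]
rot [ 0.0002  0.0001 -0.0007]
delta if rot first [  1.6 103.9   1.4]
delta now [  1.6 103.9   1.4]
block_12_mid 0.91 [257. 196.] [32. 33. 35.] ([np.float64(438.8), np.float64(375.9), np.float64(0.084)], np.float64(0.063)) ([np.float64(438.6), np.float64(375.8), np.float64(0.088), np.float64(6.4)], np.float64(0.023))
block_8_mid 0.59 [494. 194.] [182.  95. 119.] ([np.float64(111.0), np.float64(475.0), np.float64(0.592)], np.float64(1.0)) ([np.float64(136.3), np.float64(382.4), np.float64(-0.256), np.float64(2.4)], np.float64(1.0))
block_8_mid 0.57 [451.  47.] [60. 63. 65.] ([np.float64(111.0), np.float64(475.0), np.float64(0.592)], np.float64(1.0)) ([np.float64(136.3), np.float64(382.4), np.float64(-0.256), np.float64(2.4)], np.float64(1.0))
block_8_mid 0.55 [389. 185.] [213. 116. 144.] ([np.float64(111.0), np.float64(475.0), np.float64(0.592)], np.float64(1.0)) ([np.float64(136.3), np.float64(382.4), np.float64(-0.256), np.float64(2.4)], np.float64(1.0))
```

View pics/g2.png

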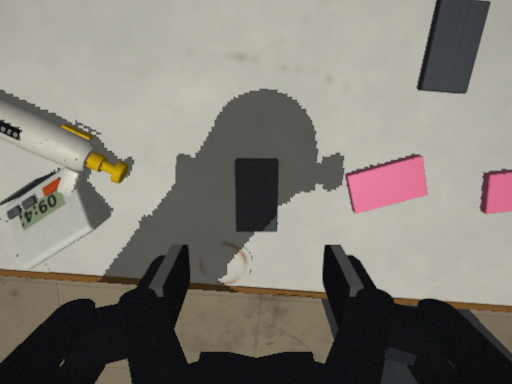

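C is centred at (257,196), and the pink blocks are well clear. Descending and closing.

```bash
python3 -m creep '[{"delta_pos":[1.5,20,0.5],"rot":[0,0,0],"jaw":65},{"delta_pos":[0,25,0],"rot":[0,0,0],"jaw":65},{"delta_pos":[0,25,0],"rot":[0,0,0],"jaw":65},{"delta_pos":[0,20,0],"rot":[0,0,0],"jaw":65},{"delta_pos":[0,10,0],"rot":[0,0,0],"jaw":65},{"delta_pos":[0,4,0],"rot":[0,0,0],"jaw":65},{"delta_pos":[0,0,0],"rot":[0,0,0],"jaw":65},{"delta_pos":[0,0,0],"rot":[0,0,0],"jaw":65},{"delta_pos":[0,0,0],"rot":[0,0,0],"jaw":65},{"delta_pos":[0,0,0],"rot":[0,0,0],"jaw":65}]'
python3 -m creep '[{"delta_pos":[0,0,0],"rot":[0,0,0],"jaw":65},{"delta_pos":[0,0,0],"rot":[0,0,0],"jaw":30},{"delta_pos":[0,0,0],"rot":[0,0,0],"jaw":30},{"delta_pos":[0,0,0],"rot":[0,0,0],"jaw":30},{"delta_pos":[0,0,0],"rot":[0,0,0],"jaw":30},{"delta_pos":[0,0,0],"rot":[0,0,0],"jaw":30},{"delta_pos":[0,0,0],"rot":[0,0,0],"jaw":30},{"delta_pos":[0,0,0],"rot":[0,0,0],"jaw":30},{"delta_pos":[0,0,0],"rot":[0,0,0],"jaw":30},{"delta_pos":[0,0,0],"rot":[0,0,0],"jaw":30}]'
python3 - <<'E'
from h import *
go([475.3,27.9,150],-1.8158)
E
```

```text
clock: 20.83
position: [439.0, 376.3, 4.8]
ee_rot: [-0.029, 0.707, -0.706, 0.031]
contact_force: [-0.0, -0.4, 1.5]
gripper_width: 65.0
clock: 21.67
position: [438.7, 375.8, 4.1]
ee_rot: [-0.03, 0.707, -0.706, 0.03]
contact_force: [-1.2, -1.0, 6.7]
gripper_width: 32.1
clock 21.67 pos [438.7 375.8   4.1] w 32.1 F [-1.2 -1.   6.7] jawyaw -1.4858 ydir [ 5.e-04  5.e-04 -1.e+00]
rot [ 0.0005  0.33   -0.0005]
delta if rot first [-119.9 -145.9  328.7]
delta now [  -7.  -146.   349.7]
```

```bash
python3 -m creep '[{"delta_pos":[0,-15,0],"rot":[0,0,0],"jaw":30},{"delta_pos":[0,-30,0],"rot":[0,0,0],"jaw":30},{"delta_pos":[0,-35,0],"rot":[0,0,0],"jaw":30},{"delta_pos":[0,-35,10],"rot":[0,0,0],"jaw":30},{"delta_pos":[-2,0,30],"rot":[0,0,0],"jaw":30},{"delta_pos":[-2,0,36],"rot":[0,0,0],"jaw":30},{"delta_pos":[-2,0,36],"rot":[0,0,0],"jaw":30},{"delta_pos":[-2,0,36],"rot":[0,0,0],"jaw":30},{"delta_pos":[-2,0,36],"rot":[0,0,0],"jaw":30},{"delta_pos":[-2,0,36],"rot":[0,0,0],"jaw":30}]'
python3 -m creep '[{"delta_pos":[-2,0,36],"rot":[0,0,0],"jaw":30},{"delta_pos":[-1,0,36],"rot":[0,0,0],"jaw":30},{"delta_pos":[0,0,30],"rot":[0,0,0],"jaw":30},{"delta_pos":[0,0,20],"rot":[0,0,0],"jaw":30},{"delta_pos":[0,0,10],"rot":[0,0,0],"jaw":30},{"delta_pos":[0,0,0],"rot":[0,0.11,0],"jaw":30},{"delta_pos":[0,0,0],"rot":[0,0.11,0],"jaw":30},{"delta_pos":[0,0,0],"rot":[0,0.11,0],"jaw":30},{"delta_pos":[0,0,0],"rot":[0,0,0],"jaw":30},{"delta_pos":[0,0,0],"rot":[0,0,0],"jaw":30}]'
python3 - <<'E'
from h import *
go([483.2,25.9,80],-1.8158)
E
```

```text
clock: 22.5
position: [468.5, 155.6, 118.0]
ee_rot: [0.03, -0.706, 0.707, -0.03]
contact_force: [-0.3, -0.1, -1.3]
gripper_width: 32.2
clock: 23.33
position: [483.1, 26.4, 118.1]
ee_rot: [-0.085, -0.702, 0.702, 0.086]
contact_force: [-0.3, -0.1, -1.6]
gripper_width: 31.8
clock 23.33 pos [483.1  26.4 118.1] w 31.8 F [-0.3 -0.1 -1.6] jawyaw -1.8131 ydir [-5.e-04 -0.e+00 -1.e+00]
rot [-0.0001  0.0027  0.0005]
delta if rot first [-0.3 38.1  0.4]
delta now [-0.3 38.1  0.4]
```

```bash
python3 -m creep '[{"delta_pos":[0,15,0.4],"rot":[0,0.0027,0],"jaw":30},{"delta_pos":[0,15,0],"rot":[0,0,0],"jaw":30},{"delta_pos":[0,12,0],"rot":[0,0,0],"jaw":30},{"delta_pos":[0,6,0],"rot":[0,0,0],"jaw":30},{"delta_pos":[0,4,0],"rot":[0,0,0],"jaw":30},{"delta_pos":[0,0,0],"rot":[0,0,0],"jaw":30},{"delta_pos":[0,0,0],"rot":[0,0,0],"jaw":30},{"delta_pos":[0,0,0],"rot":[0,0,0],"jaw":30},{"delta_pos":[0,0,0],"rot":[0,0,0],"jaw":30},{"delta_pos":[0,0,0],"rot":[0,0,0],"jaw":30}]'; python3 loc.py
python3 - <<'E'
from h import *
c,im=wrist("q1")
b=cv2.convertScaleAbs(cv2.cvtColor(im,cv2.COLOR_RGB2BGR),alpha=1.8)
cv2.imwrite("pics/q1c.png",cv2.resize(b[70:350,120:440],None,fx=2,fy=2,interpolation=cv2.INTER_CUBIC))
E
```

```text
clock: 24.17
position: [483.5, 25.8, 67.0]
ee_rot: [0.088, 0.702, -0.701, -0.087]
contact_force: [0.4, 0.3, -1.1]
gripper_width: 31.8
t 24.17 local x,y -21.7 0.3 z 67.0 F loc 0.3 0.4 -1.1 yawerr -0.0028 tilt [0.0011 0.0004] w 31.8
```

View pics/q1c.png

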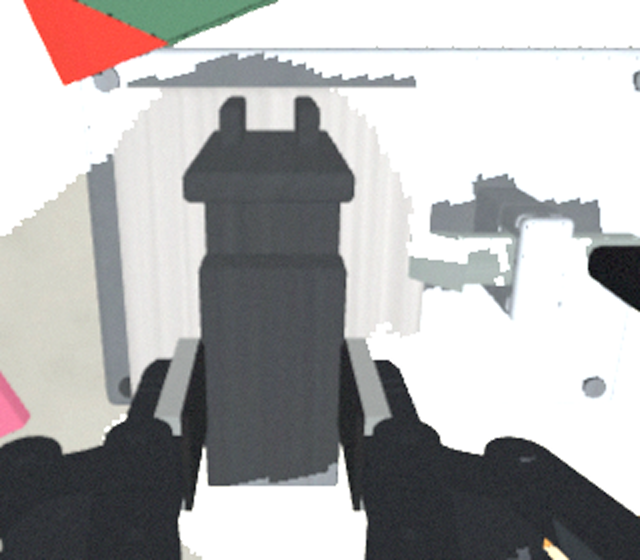

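The block is 272.5 against the base block's 273 and the stop's 269, so it is well aligned. Lowering onto the base.

```bash
python3 -m creep '[{"delta_pos":[0,2,0],"rot":[0,-0.0028,0],"jaw":30},{"delta_pos":[0,1.5,0],"rot":[0,0,0],"jaw":30},{"delta_pos":[0,1,0],"rot":[0,0,0],"jaw":30},{"delta_pos":[0,1,0],"rot":[0,0,0],"jaw":30},{"delta_pos":[0,0.5,0],"rot":[0,0,0],"jaw":30},{"delta_pos":[0,0,0],"rot":[0,0,0],"jaw":30},{"delta_pos":[0,0,0],"rot":[0,0,0],"jaw":30},{"delta_pos":[0,0,0],"rot":[0,0,0],"jaw":30},{"delta_pos":[0,0,0],"rot":[0,0,0],"jaw":30},{"delta_pos":[0,0,0],"rot":[0,0,0],"jaw":30}]'; python3 loc.py
```

```text
clock: 25.05
position: [483.0, 25.7, 61.2]
ee_rot: [-0.086, -0.702, 0.702, 0.086]
contact_force: [-2.4, 0.4, 5.8]
gripper_width: 32.0
t 25.05 local x,y -22.1 0.1 z 61.2 F loc -2.4 -0.2 5.8 yawerr 0.0001 tilt [-0.0001 -0.0002] w 32.0
```

```bash
python3 -m creep '[{"delta_pos":[-2,0,0],"rot":[0,0,0],"jaw":30},{"delta_pos":[-3,0,-0.2],"rot":[0,0,0],"jaw":30},{"delta_pos":[-3,0,0],"rot":[0,0,0],"jaw":30},{"delta_pos":[-3,0,0],"rot":[0,0,0],"jaw":30},{"delta_pos":[-3,0,0],"rot":[0,0,0],"jaw":30},{"delta_pos":[-3,0,0],"rot":[0,0,0],"jaw":30},{"delta_pos":[-1.5,0,0],"rot":[0,0,0],"jaw":30},{"delta_pos":[0,0,0],"rot":[0,0,0],"jaw":30},{"delta_pos":[0,0,0],"rot":[0,0,0],"jaw":30},{"delta_pos":[0,0,0],"rot":[0,0,0],"jaw":30}]'; python3 loc.py
```

```text
clock: 25.88
position: [500.5, 21.2, 61.1]
ee_rot: [-0.086, -0.702, 0.702, 0.087]
contact_force: [-2.7, 1.5, 7.0]
gripper_width: 32.1
t 25.88 local x,y -4.0 -0.1 z 61.1 F loc -2.9 0.8 7.0 yawerr -0.0001 tilt [-0.0013 -0.0006] w 32.1
```

```bash
python3 -m creep '[{"delta_pos":[-1.5,0,-0.3],"rot":[0,0,0],"jaw":30},{"delta_pos":[-1.5,0,0],"rot":[0,0,0],"jaw":30},{"delta_pos":[-1,0,0],"rot":[0,0,0],"jaw":30},{"delta_pos":[-0.5,0,0],"rot":[0,0,0],"jaw":30},{"delta_pos":[0,0,0],"rot":[0,0,0],"jaw":30},{"delta_pos":[0,0,0],"rot":[0,0,0],"jaw":30},{"delta_pos":[0,0,0],"rot":[0,0,0],"jaw":30},{"delta_pos":[0,0,0],"rot":[0,0,0],"jaw":30},{"delta_pos":[0,0,0],"rot":[0,0,0],"jaw":30},{"delta_pos":[0,0,0],"rot":[0,0,0],"jaw":30}]'; python3 loc.py
```

```text
clock: 26.72
position: [503.1, 20.6, 60.6]
ee_rot: [-0.085, -0.701, 0.702, 0.088]
contact_force: [-7.2, 3.4, 7.6]
gripper_width: 31.7
t 26.72 local x,y -1.4 -0.0 z 60.6 F loc -7.8 1.6 7.6 yawerr -0.0007 tilt [-0.005  -0.0005] w 31.7
```

```bash
python3 -m creep '[{"delta_pos":[-1,-0.3,-0.2],"rot":[0,0,0],"jaw":30},{"delta_pos":[0,0,0],"rot":[0,0,0],"jaw":30},{"delta_pos":[0,0,0],"rot":[0,0,0],"jaw":30},{"delta_pos":[0,0,0],"rot":[0,0,0],"jaw":30},{"delta_pos":[0,0,0],"rot":[0,0,0],"jaw":30},{"delta_pos":[0,0,0],"rot":[0,0,0],"jaw":30},{"delta_pos":[0,0,0],"rot":[0,0,0],"jaw":30},{"delta_pos":[0,0,0],"rot":[0,0,0],"jaw":30},{"delta_pos":[0,0,0],"rot":[0,0,0],"jaw":30},{"delta_pos":[0,0,0],"rot":[0,0,0],"jaw":30}]'; python3 loc.py
```

```text
clock: 27.55
position: [503.2, 20.6, 60.6]
ee_rot: [-0.084, -0.701, 0.702, 0.089]
contact_force: [-9.0, 5.1, 8.1]
gripper_width: 32.1
t 27.55 local x,y -1.3 -0.0 z 60.6 F loc -10.0 2.7 8.1 yawerr -0.001 tilt [-0.0069 -0.0006] w 32.1
```

```bash
python3 -m creep '[{"delta_pos":[0.7,-0.4,0],"rot":[0,0,0],"jaw":30},{"delta_pos":[0,0,0],"rot":[0,0,0],"jaw":30},{"delta_pos":[0,0,0],"rot":[0,0,0],"jaw":60},{"delta_pos":[0,0,0],"rot":[0,0,0],"jaw":60},{"delta_pos":[0,0,0],"rot":[0,0,0],"jaw":60},{"delta_pos":[0,0,0],"rot":[0,0,0],"jaw":60},{"delta_pos":[0,0,0],"rot":[0,0,0],"jaw":60},{"delta_pos":[0,-10,0],"rot":[0,0,0],"jaw":60},{"delta_pos":[0,-30,0],"rot":[0,0,0],"jaw":60},{"delta_pos":[0,-30,0],"rot":[0,0,0],"jaw":60}]'; python3 loc.py
python3 -m creep '[{"delta_pos":[7,-15,0],"rot":[0,0,0],"jaw":60},{"delta_pos":[7,-15,0],"rot":[0,0,0],"jaw":60},{"delta_pos":[7,-15,0],"rot":[0,0,0],"jaw":60},{"delta_pos":[7,-15,0],"rot":[0,0,0],"jaw":60},{"delta_pos":[0,-10,0],"rot":[0,0,0],"jaw":60},{"delta_pos":[0,0,0],"rot":[0,0,0],"jaw":60},{"delta_pos":[0,0,0],"rot":[0,0,0],"jaw":60},{"delta_pos":[0,0,0],"rot":[0,0,0],"jaw":60},{"delta_pos":[0,0,0],"rot":[0,0,0],"jaw":60},{"delta_pos":[0,0,0],"rot":[0,0,0],"jaw":60}]'; python3 loc.py
python3 - <<'E'
from h import *
c,im=wrist("q2");b=cv2.convertScaleAbs(cv2.cvtColor(im,cv2.COLOR_RGB2BGR),alpha=1.8)
t=arm.get_image("top");t=cv2.cvtColor(t,cv2.COLOR_RGB2BGR)[130:250,200:400]
cv2.imwrite("pics/q2c.png",cv2.vconcat([cv2.resize(b[60:240,120:440],(640,360),interpolation=cv2.INTER_CUBIC),cv2.resize(t,None,fx=3.2,fy=2,interpolation=cv2.INTER_CUBIC)]))
for n in("top","wrist"):
  for d in arm.find_in(n,"block_8_mid"): print(n,np.round(d["location"],1),round(d["p"],2))
E
```

```text
clock: 28.38
position: [505.0, 20.3, 130.8]
ee_rot: [-0.085, -0.701, 0.702, 0.088]
contact_force: [1.7, -0.1, 1.3]
gripper_width: 60.3
t 28.38 local x,y 0.6 0.2 z 130.8 F loc 1.7 0.3 1.3 yawerr -0.0003 tilt [-0.0038 -0.0014] w 60.3
clock: 29.22
position: [478.4, 27.4, 200.2]
ee_rot: [-0.086, -0.701, 0.702, 0.087]
contact_force: [0.8, -0.7, 0.5]
gripper_width: 60.1
t 29.22 local x,y -26.9 0.5 z 200.2 F loc 0.9 -0.4 0.5 yawerr -0.0004 tilt [-0.0019 -0.0007] w 60.1
top [271.4 216.4] 0.7
top [289.6 192.2] 0.69
wrist [ 57.2 235.7] 0.94
wrist [143.8 208.2] 0.88
wrist [ 65.6 154.8] 0.67
```

View pics/q2c.png

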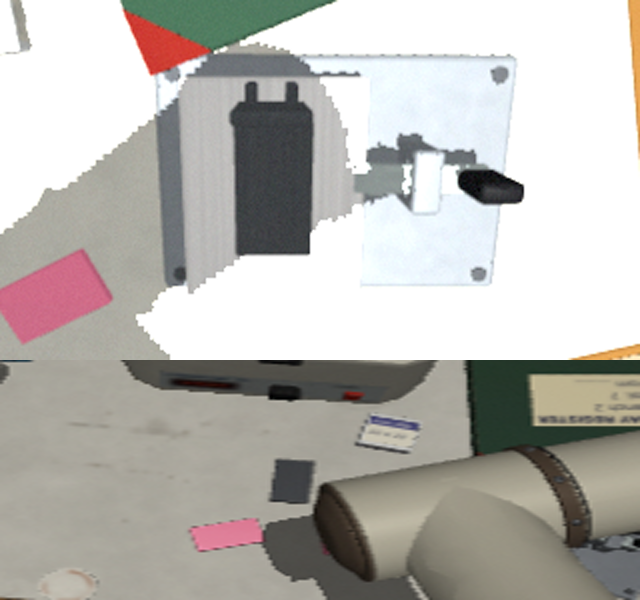

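The stack of base and 12 mm block looks flush. The 8 mm block has been knocked aside: in the top view it moved from (284,182) to (290,192). I'll measure it again.

```bash
python3 -m creep '[{"delta_pos":[-6,0,-25],"rot":[0,-0.11,0],"jaw":65},{"delta_pos":[-8,5,-30],"rot":[0,-0.11,0],"jaw":65},{"delta_pos":[-8,10,-35],"rot":[0,0,0],"jaw":65},{"delta_pos":[-8,15,-35],"rot":[0,0,0],"jaw":65},{"delta_pos":[-8,15,-35],"rot":[0,0,0],"jaw":65},{"delta_pos":[-5,20,-30],"rot":[0,0,0],"jaw":65},{"delta_pos":[0,15,-10],"rot":[0,0,0],"jaw":65},{"delta_pos":[0,10,0],"rot":[0,0,0],"jaw":65},{"delta_pos":[0,0,0],"rot":[0,0,0],"jaw":65},{"delta_pos":[0,0,0],"rot":[0,0,0],"jaw":65}]'
python3 - <<'E'
from fit import *
g=ray("top",(289.6,192.2),8);print("top est",g.round(1))
go([*g[:2],4],-1.57)
c,im=wrist("g3")
for d in arm.masks_of("wrist","block_8_mid"):
    m=np.array(d["pixels"]);k=im[m].mean(0)
    if k[0]<k[2]+20:print(round(d["p"],2),np.round(d["location"]),k.round(),[fit(c,m,*g[:2],y,8,True) for y in(-.2,.0,.3)])
E
```

```text
clock: 30.25
position: [535.0, 222.4, 110.8]
ee_rot: [-0.009, -0.707, 0.707, 0.009]
contact_force: [-0.1, -0.6, -0.3]
gripper_width: 64.9
top est [530.6 227.3   8. ]
clock 30.25 pos [535.  222.4 110.8] w 64.9 F [-0.1 -0.6 -0.3] jawyaw -1.5962 ydir [-0.0011 -0.0012 -1.    ]
rot [-0.0012 -0.0262  0.0011]
delta if rot first [  4.3 106.8  -4.8]
delta now [  4.3 106.8  -4.9]
0.56 [253. 187.] [37. 38. 40.] [([np.float64(538.8), np.float64(224.2), np.float64(0.002)], np.float64(0.036)), ([np.float64(538.9), np.float64(224.2), np.float64(0.009)], np.float64(0.037)), ([np.float64(538.8), np.float64(224.1), np.float64(0.004)], np.float64(0.036))]
```

View pics/g3.png

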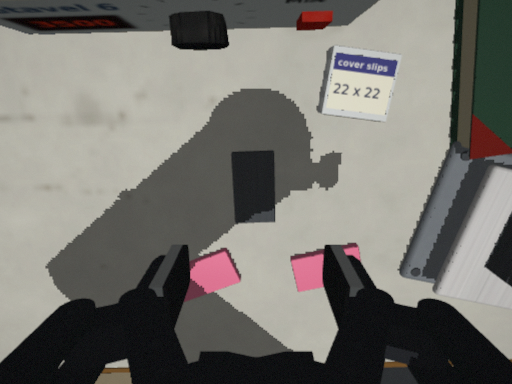

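Block 8 is now at (538.8, 224.2) with yaw ~0, centred at (253,187). The carton and the pink blocks are clear of the fingers.

```bash
python3 -m creep '[{"delta_pos":[-3.6,20,-1.5],"rot":[0,-0.029,0],"jaw":65},{"delta_pos":[0,25,0],"rot":[0,0,0],"jaw":65},{"delta_pos":[0,25,0],"rot":[0,0,0],"jaw":65},{"delta_pos":[0,20,0],"rot":[0,0,0],"jaw":65},{"delta_pos":[0,11,0],"rot":[0,0,0],"jaw":65},{"delta_pos":[0,5,0],"rot":[0,0,0],"jaw":65},{"delta_pos":[0,0,0],"rot":[0,0,0],"jaw":65},{"delta_pos":[0,0,0],"rot":[0,0,0],"jaw":65},{"delta_pos":[0,0,0],"rot":[0,0,0],"jaw":65},{"delta_pos":[0,0,0],"rot":[0,0,0],"jaw":65}]'
python3 - <<'E'
from h import *
go([538.6,223.7,2.5],-1.567)
E
```

```text
clock: 31.18
position: [539.7, 225.1, 6.6]
ee_rot: [-0.001, 0.708, -0.707, 0.002]
contact_force: [0.2, 0.5, -0.5]
gripper_width: 65.2
clock 31.18 pos [539.7 225.1   6.6] w 65.2 F [ 0.2  0.5 -0.5] jawyaw -1.5668 ydir [ 0.0022  0.0016 -1.    ]
rot [ 0.0016  0.0002 -0.0023]
delta if rot first [1.1 4.1 1.4]
delta now [1.1 4.1 1.4]
```

```bash
python3 -m creep '[{"delta_pos":[0,2,0],"rot":[0,0,0],"jaw":65},{"delta_pos":[0,0,0],"rot":[0,0,0],"jaw":65},{"delta_pos":[0,0,0],"rot":[0,0,0],"jaw":30},{"delta_pos":[0,0,0],"rot":[0,0,0],"jaw":30},{"delta_pos":[0,0,0],"rot":[0,0,0],"jaw":30},{"delta_pos":[0,0,0],"rot":[0,0,0],"jaw":30},{"delta_pos":[0,0,0],"rot":[0,0,0],"jaw":30},{"delta_pos":[0,0,0],"rot":[0,0,0],"jaw":30},{"delta_pos":[0,0,0],"rot":[0,0,0],"jaw":30},{"delta_pos":[0,0,0],"rot":[0,0,0],"jaw":30}]'
python3 - <<'E'
from h import *
go([483.2,25.8,130],-1.8158)
E
```

```text
clock: 32.02
position: [539.0, 224.7, 3.6]
ee_rot: [-0.001, 0.707, -0.707, 0.002]
contact_force: [-2.1, -0.8, 5.0]
gripper_width: 31.2
clock 32.02 pos [539.  224.7   3.6] w 31.2 F [-2.1 -0.8  5. ] jawyaw -1.5667 ydir [ 3.e-04  1.e-04 -1.e+00]
rot [ 2.000e-04  2.491e-01 -3.000e-04]
delta if rot first [   5.9 -126.4  206.5]
delta now [  56.6 -126.4  198.7]
```

```bash
python3 -m creep '[{"delta_pos":[0,-15,0],"rot":[0,0,0],"jaw":30},{"delta_pos":[0,-30,0],"rot":[0,0,0],"jaw":30},{"delta_pos":[0,-35,0],"rot":[0,0,0],"jaw":30},{"delta_pos":[4,-35,5],"rot":[0,0,0],"jaw":30},{"delta_pos":[8,-11,25],"rot":[0,0,0],"jaw":30},{"delta_pos":[10,0,35],"rot":[0,0,0],"jaw":30},{"delta_pos":[10,0,35],"rot":[0,0,0],"jaw":30},{"delta_pos":[10,0,35],"rot":[0,0,0],"jaw":30},{"delta_pos":[8,0,30],"rot":[0,0,0],"jaw":30},{"delta_pos":[5,0,20],"rot":[0,0,0],"jaw":30}]'
python3 -m creep '[{"delta_pos":[1.6,0,13.7],"rot":[0,0,0],"jaw":30},{"delta_pos":[0,0,0],"rot":[0,0.083,0],"jaw":30},{"delta_pos":[0,0,0],"rot":[0,0.083,0],"jaw":30},{"delta_pos":[0,0,0],"rot":[0,0.083,0],"jaw":30},{"delta_pos":[0,0,0],"rot":[0,0,0],"jaw":30},{"delta_pos":[0,0,0],"rot":[0,0,0],"jaw":30},{"delta_pos":[0,0,0],"rot":[0,0,0],"jaw":30},{"delta_pos":[0,0,0],"rot":[0,0,0],"jaw":30},{"delta_pos":[0,0,0],"rot":[0,0,0],"jaw":30},{"delta_pos":[0,0,0],"rot":[0,0,0],"jaw":30}]'
python3 - <<'E'
from h import *
go([483.2,25.8,80],-1.8158)
E
```

```text
clock: 32.85
position: [482.7, 37.0, 128.6]
ee_rot: [0.001, -0.707, 0.707, -0.0]
contact_force: [0.6, 0.5, -0.2]
gripper_width: 31.5
clock: 33.68
position: [483.0, 25.8, 129.1]
ee_rot: [-0.086, -0.702, 0.702, 0.086]
contact_force: [-0.5, -0.9, -1.3]
gripper_width: 31.7
clock 33.68 pos [483.   25.8 129.1] w 31.7 F [-0.5 -0.9 -1.3] jawyaw -1.8153 ydir [-1.e-04 -0.e+00 -1.e+00]
rot [-0.      0.0005  0.0001]
delta if rot first [-0.2 49.1 -0.1]
delta now [-0.2 49.1 -0.1]
```

```bash
python3 -m creep '[{"delta_pos":[0,15,0],"rot":[0,0,0],"jaw":30},{"delta_pos":[0,15,0],"rot":[0,0,0],"jaw":30},{"delta_pos":[0,12,0],"rot":[0,0,0],"jaw":30},{"delta_pos":[0,6,0],"rot":[0,0,0],"jaw":30},{"delta_pos":[0,4,0],"rot":[0,0,0],"jaw":30},{"delta_pos":[0,0,0],"rot":[0,0,0],"jaw":30},{"delta_pos":[0,0,0],"rot":[0,0,0],"jaw":30},{"delta_pos":[0,0,0],"rot":[0,0,0],"jaw":30},{"delta_pos":[0,0,0],"rot":[0,0,0],"jaw":30},{"delta_pos":[0,0,0],"rot":[0,0,0],"jaw":30}]'; python3 loc.py
python3 - <<'E'
from h import *
c,im=wrist("q3")
b=cv2.convertScaleAbs(cv2.cvtColor(im,cv2.COLOR_RGB2BGR),alpha=1.8)
cv2.imwrite("pics/q3c.png",cv2.resize(b[70:350,120:440],None,fx=2,fy=2,interpolation=cv2.INTER_CUBIC))
E
```

```text
clock: 34.52
position: [483.4, 25.8, 77.7]
ee_rot: [0.087, 0.702, -0.702, -0.086]
contact_force: [-0.7, -0.4, -0.9]
gripper_width: 31.3
t 34.52 local x,y -21.7 0.3 z 77.7 F loc -0.6 -0.6 -0.9 yawerr -0.0002 tilt [0.0012 0.0004] w 31.3
```

View pics/q3c.png

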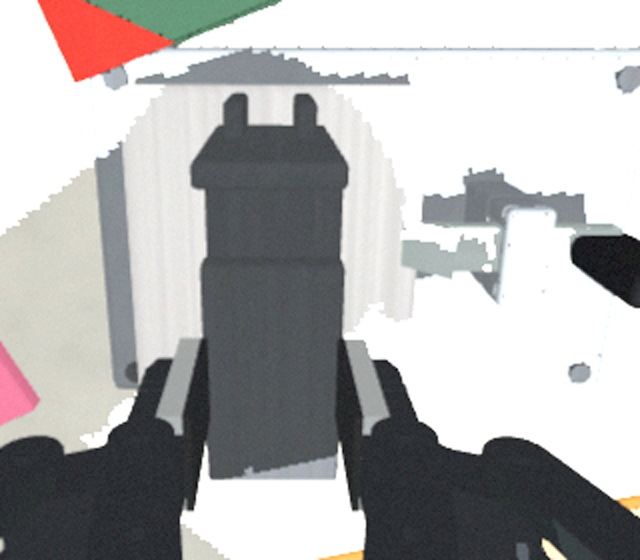

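Block 8 is held square and lined up with the stack (203–343 against 207–341). Lowering.

```bash
python3 -m creep '[{"delta_pos":[0,2,0],"rot":[0,0,0],"jaw":30},{"delta_pos":[0,1.5,0],"rot":[0,0,0],"jaw":30},{"delta_pos":[0,1,0],"rot":[0,0,0],"jaw":30},{"delta_pos":[0,0.7,0],"rot":[0,0,0],"jaw":30},{"delta_pos":[0,0,0],"rot":[0,0,0],"jaw":30},{"delta_pos":[0,0,0],"rot":[0,0,0],"jaw":30},{"delta_pos":[0,0,0],"rot":[0,0,0],"jaw":30},{"delta_pos":[0,0,0],"rot":[0,0,0],"jaw":30},{"delta_pos":[0,0,0],"rot":[0,0,0],"jaw":30},{"delta_pos":[0,0,0],"rot":[0,0,0],"jaw":30}]'; python3 loc.py
```

```text
clock: 35.4
position: [483.0, 25.8, 72.7]
ee_rot: [-0.086, -0.702, 0.702, 0.086]
contact_force: [-2.4, 1.7, 5.7]
gripper_width: 31.4
t 35.4 local x,y -22.1 0.1 z 72.7 F loc -2.7 1.0 5.7 yawerr 0.0001 tilt [ 0.0001 -0.0001] w 31.4
```

Contact at 72.7 against a predicted 72.5. Sliding it home.

```bash
python3 -m creep '[{"delta_pos":[-2,0,0],"rot":[0,0,0],"jaw":30},{"delta_pos":[-3,0,-0.2],"rot":[0,0,0],"jaw":30},{"delta_pos":[-3,0,0],"rot":[0,0,0],"jaw":30},{"delta_pos":[-3,0,0],"rot":[0,0,0],"jaw":30},{"delta_pos":[-3,0,0],"rot":[0,0,0],"jaw":30},{"delta_pos":[-3,0,0],"rot":[0,0,0],"jaw":30},{"delta_pos":[-1.5,0,0],"rot":[0,0,0],"jaw":30},{"delta_pos":[0,0,0],"rot":[0,0,0],"jaw":30},{"delta_pos":[0,0,0],"rot":[0,0,0],"jaw":30},{"delta_pos":[0,0,0],"rot":[0,0,0],"jaw":30}]'; python3 loc.py
python3 -m creep '[{"delta_pos":[-1.5,0,-0.3],"rot":[0,0,0],"jaw":30},{"delta_pos":[-1.5,0,0],"rot":[0,0,0],"jaw":30},{"delta_pos":[-0.5,0,0],"rot":[0,0,0],"jaw":30},{"delta_pos":[0,0,0],"rot":[0,0,0],"jaw":30},{"delta_pos":[0,0,0],"rot":[0,0,0],"jaw":30},{"delta_pos":[0,0,0],"rot":[0,0,0],"jaw":30},{"delta_pos":[0,0,0],"rot":[0,0,0],"jaw":30},{"delta_pos":[0,0,0],"rot":[0,0,0],"jaw":30},{"delta_pos":[0,0,0],"rot":[0,0,0],"jaw":30},{"delta_pos":[0,0,0],"rot":[0,0,0],"jaw":30}]'; python3 loc.py
```

```text
clock: 36.23
position: [500.5, 21.2, 72.6]
ee_rot: [-0.086, -0.702, 0.702, 0.087]
contact_force: [-3.6, -0.2, 6.2]
gripper_width: 31.0
t 36.23 local x,y -4.0 -0.1 z 72.6 F loc -3.4 -1.1 6.2 yawerr 0.0 tilt [-0.0012 -0.0007] w 31.0
clock: 37.07
position: [503.6, 20.6, 72.6]
ee_rot: [-0.086, -0.701, 0.702, 0.087]
contact_force: [-3.8, 0.3, 7.1]
gripper_width: 31.2
t 37.07 local x,y -0.8 0.1 z 72.6 F loc -3.8 -0.6 7.1 yawerr -0.0001 tilt [-0.0018 -0.0007] w 31.2
```

Not at the stop yet: the force is still only sliding friction.

```bash
python3 -m creep '[{"delta_pos":[-1,0,0],"rot":[0,0,0],"jaw":30},{"delta_pos":[-1,0,0],"rot":[0,0,0],"jaw":30},{"delta_pos":[0,0,0],"rot":[0,0,0],"jaw":30},{"delta_pos":[0,0,0],"rot":[0,0,0],"jaw":30},{"delta_pos":[0,0,0],"rot":[0,0,0],"jaw":30},{"delta_pos":[0,0,0],"rot":[0,0,0],"jaw":30},{"delta_pos":[0,0,0],"rot":[0,0,0],"jaw":30},{"delta_pos":[0,0,0],"rot":[0,0,0],"jaw":30},{"delta_pos":[0,0,0],"rot":[0,0,0],"jaw":30},{"delta_pos":[0,0,0],"rot":[0,0,0],"jaw":30}]'; python3 loc.py
```

```text
clock: 37.9
position: [503.7, 20.4, 71.9]
ee_rot: [-0.085, -0.701, 0.702, 0.089]
contact_force: [-7.4, 4.6, 7.2]
gripper_width: 31.2
t 37.9 local x,y -0.7 -0.0 z 71.9 F loc -8.3 2.7 7.2 yawerr -0.0009 tilt [-0.0055 -0.0004] w 31.2
```

Stopped at the back stop with -8 N. Releasing and backing off.

```bash
python3 -m creep '[{"delta_pos":[0.3,-0.4,0],"rot":[0,0,0],"jaw":30},{"delta_pos":[0,0,0],"rot":[0,0,0],"jaw":30},{"delta_pos":[0,0,0],"rot":[0,0,0],"jaw":60},{"delta_pos":[0,0,0],"rot":[0,0,0],"jaw":60},{"delta_pos":[0,0,0],"rot":[0,0,0],"jaw":60},{"delta_pos":[0,0,0],"rot":[0,0,0],"jaw":60},{"delta_pos":[0,0,0],"rot":[0,0,0],"jaw":60},{"delta_pos":[0,-10,0],"rot":[0,0,0],"jaw":60},{"delta_pos":[0,-30,0],"rot":[0,0,0],"jaw":60},{"delta_pos":[0,-30,0],"rot":[0,0,0],"jaw":60}]'; python3 loc.py
python3 -m creep '[{"delta_pos":[7,-15,0],"rot":[0,0,0],"jaw":60},{"delta_pos":[7,-15,0],"rot":[0,0,0],"jaw":60},{"delta_pos":[7,-15,0],"rot":[0,0,0],"jaw":60},{"delta_pos":[7,-10,0],"rot":[0,0,0],"jaw":60},{"delta_pos":[0,0,0],"rot":[0,0,0],"jaw":60},{"delta_pos":[0,0,0],"rot":[0,0,0],"jaw":60},{"delta_pos":[0,0,0],"rot":[0,0,0],"jaw":60},{"delta_pos":[0,0,0],"rot":[0,0,0],"jaw":60},{"delta_pos":[0,0,0],"rot":[0,0,0],"jaw":60},{"delta_pos":[0,0,0],"rot":[0,0,0],"jaw":60}]'; python3 loc.py
python3 - <<'E'
from fit import *
c,im=wrist("q4")
# dark stack silhouette: compare with a 42 mm tall box standing on z=35
for d in arm.masks_of("wrist","block_8_mid")+arm.masks_of("wrist","base_block_mid"):
    m=np.array(d["pixels"]);k=im[m].mean(0)
    if k[0]<80 and abs(d["location"][0]-256)<60: print(round(d["p"],2),m.sum(),np.round(d["location"]),cv2.minAreaRect(cv2.findNonZero(m.astype(np.uint8))))
P=lambda x,y:[504.4+.970*x+.2426*y,20.3-.2426*x+.970*y]
q=-.245
for z in (77,69): print(z,[proj("",[*P(x,y),z],c).round(1).tolist() for x,y in((-30,17),(-30,-17),(30,17),(30,-17))])
print("grip local -99",P(0,-99),proj("",[*P(0,-99),77],c).round(1))
for d in arm.masks_of("wrist","catch_grip"): print(round(d["p"],2),np.round(d["location"]),np.array(d["pixels"]).sum())
go([*P(0,-99),64],-.245-np.pi/2)
E
```

```text
clock: 38.73
position: [505.2, 20.0, 141.9]
ee_rot: [-0.085, -0.701, 0.702, 0.088]
contact_force: [1.8, -0.3, 0.0]
gripper_width: 59.9
t 38.73 local x,y 0.9 -0.1 z 141.9 F loc 1.8 0.1 0.0 yawerr -0.0003 tilt [-0.0039 -0.0015] w 59.9
clock: 39.57
position: [478.9, 27.1, 196.5]
ee_rot: [-0.086, -0.702, 0.702, 0.087]
contact_force: [-0.2, -0.4, 0.7]
gripper_width: 60.1
t 39.57 local x,y -26.4 0.4 z 196.5 F loc -0.1 -0.4 0.7 yawerr -0.0005 tilt [-0.0016 -0.0006] w 60.1
0.77 2738 [255. 160.] ((256.0, 158.0), (39.99999237060547, 67.99998474121094), 0.0)
77 [[236.2, 191.8], [275.4, 191.8], [234.8, 121.1], [276.8, 121.1]]
69 [[236.7, 189.1], [274.9, 189.1], [235.4, 120.2], [276.2, 120.2]]
grip local -99 [480.38259999999997, -75.73] [373.9 157.7]
0.74 [349. 152.] 1136
clock 39.77 pos [479.   27.2 197.1] w 60.2 F [-0.3 -0.1  0. ] jawyaw -1.8161 ydir [-5.e-04 -2.e-04 -1.e+00]
rot [-0.0003 -0.0003  0.0004]
delta if rot first [-26.3 133.1  99.5]
delta now [-26.4 133.1  99.5]
```

The top block's mask covers columns 236–276 and rows 124–192. The prediction for a home, square block is columns 235–277 with the back edge at row 192, so it is home. Next, turn a quarter to take the catch grip across its 10 mm.

```bash
python3 -m creep '[{"delta_pos":[0,0,25],"rot":[0,0,0],"jaw":60},{"delta_pos":[-10,0,35],"rot":[0,0,0],"jaw":60},{"delta_pos":[-16,0,39.5],"rot":[0,0,0],"jaw":60},{"delta_pos":[0,0,0],"rot":[0,-0.12,0],"jaw":60},{"delta_pos":[0,0,0],"rot":[0,-0.12,0],"jaw":60},{"delta_pos":[0,0,0],"rot":[0,-0.12,0],"jaw":60},{"delta_pos":[0,0,0],"rot":[0,-0.12,0],"jaw":60},{"delta_pos":[0,0,0],"rot":[0,-0.12,0],"jaw":60},{"delta_pos":[0,0,0],"rot":[0,-0.12,0],"jaw":60},{"delta_pos":[0,0,0],"rot":[0,-0.12,0],"jaw":60}]'
python3 -m creep '[{"delta_pos":[0,0,0],"rot":[0,-0.12,0],"jaw":60},{"delta_pos":[0,0,0],"rot":[0,-0.12,0],"jaw":60},{"delta_pos":[0,0,0],"rot":[0,-0.12,0],"jaw":60},{"delta_pos":[0,0,0],"rot":[0,-0.12,0],"jaw":60},{"delta_pos":[0,0,0],"rot":[0,-0.12,0],"jaw":60},{"delta_pos":[0,0,0],"rot":[0,-0.12,0],"jaw":60},{"delta_pos":[0,0,0],"rot":[0,0,0],"jaw":60},{"delta_pos":[0,0,0],"rot":[0,0,0],"jaw":60},{"delta_pos":[0,0,0],"rot":[0,0,0],"jaw":60},{"delta_pos":[0,0,0],"rot":[0,0,0],"jaw":60}]'
python3 - <<'E'
from h import *
P=lambda x,y:[504.4+.970*x+.2426*y,20.3-.2426*x+.970*y]
go([*P(0,-99),110],-.245)
c,im=wrist("k1")
for d in arm.masks_of("wrist","catch_grip"): print(round(d["p"],2),np.round(d["location"]),np.array(d["pixels"]).sum())
print("pred top",proj("",[*P(0,-99),77],c).round(),proj("",[*P(0,-99),40],c).round(), np.round(state()[0]["joints"],2))
E
```

```text
clock: 40.6
position: [479.9, -74.7, 197.3]
ee_rot: [0.209, -0.675, 0.675, -0.209]
contact_force: [0.8, 0.4, -0.1]
gripper_width: 60.1
clock: 41.43
position: [479.9, -74.7, 197.3]
ee_rot: [-0.432, 0.56, -0.56, 0.432]
contact_force: [-0.1, -0.7, 0.1]
gripper_width: 59.8
clock 41.43 pos [479.9 -74.7 197.3] w 59.8 F [-0.1 -0.7  0.1] jawyaw -0.2577 ydir [-0. -0. -1.]
rot [ 0.     -0.0127  0.    ]
delta if rot first [ 0.9 87.3  0.7]
delta now [ 0.9 87.3  0.7]
pred top [255. 187.] [256. 176.] [ 0.18  0.18 -0.38  0.   -1.02  2.7 ]
```

```bash
python3 - <<'E'
import cv2,numpy as np
im=cv2.imread("pics/k1.png");g=(im.max(2)<45).astype(np.uint8)
n,l,s,ct=cv2.connectedComponentsWithStats(g)
for i in range(1,n):
    if s[i,4]>60: print(s[i],ct[i].round())
sub=im.max(2)[140:235:4,215:300:4]
for r,row in zip(range(140,235,4),sub): print(r,*[f"{v:3d}" for v in row])
E
```

```text
[315  25  54 174 424] [340. 110.]
[288  40  11  45 252] [293.  64.]
[250 167  11  29 286] [255. 181.]
[    0   244   512   140 31550] [257. 340.]
140 170 171 174 170 170 170 164  69  87 100  96  97  69  66  76  75  75  75  74  78  78  76
144 174 173 173 171 167 168 101  74  74  75  76  76  75  75  75  77  75  74  77  78  76  76
148 171 174 171 168 168 168  91  78  77  80  81  80  80  78  74  76  73  76  77  77  77  76
152 155  78 141 169 171 168 146  77  78  80  79  78  78  77  76  76  75  76  74  76  75  78
156 140  78  77  75 145  78 132  77  76  77  75  78  75  77  75  74  77  76  77  75  75  76
160 118  78  75  78  78  76  77  78  81 100  95  97  75  76  75  76  75  74  73  75  74  74
164  96  75  76  78  77  79  76  74  80 100  97  97  78  77  74  74  75  74  74  73  76  77
168 166  75  77  76  75  77  77  77  81  22  16  47  75  73  74  75  75  76  74  77  75  76
172 118  75  75  75 111  75  76  74  78  18  16  14  74  76  76  73  76  75  73  73  75  75
176 167 154 109 166 165 165  95  75  75  16  17  17  74  73  73  74  72  74  72  76  77  78
180 166 168 166 167 164 162 167 16
[... 553 characters left out ...]
 231 232 233 235 232 232 231 231 230 231 230 231 229 226
208 229 231 231 231 231 230 231 230 229 230 231 232 233 232 232 232 231 230 229 229 231 229
212 231 230 230 231 231 230 231 230 230 232 231 231 231 232 232 232 231 228 228 230 231 231
216 230 231 229 230 229 229 231 230 231 230 231 231 232 231 231 231 230 230 229 230 230 231
220 230 229 227 230 229 229 230 231 231 231 232 233 233 231 231 231 230 230 231 230 231 231
224 230 229 228 229 230 231 230 231 231 231 230 231 231 230 230 231 230 230 232 231 231 231
228 231 229 229 230 233 232 231 231 231 231 231 232 231 230 230 230 231 232 231 230 232 231
232 233 229 229 230 232 233 233 232 233 232 232 232 232 232 231 230 232 231 231 229 230 232
```

The grip blob spans columns 250–261 and rows 167–196, centred at 255.5, which matches the predicted (255,187). Descending onto it.

```bash
python3 -m creep '[{"delta_pos":[1,25,0.5],"rot":[0,-0.0127,0],"jaw":50},{"delta_pos":[0,30,0],"rot":[0,0,0],"jaw":50},{"delta_pos":[0,30,0],"rot":[0,0,0],"jaw":50},{"delta_pos":[0,25,0],"rot":[0,0,0],"jaw":50},{"delta_pos":[0,15,0],"rot":[0,0,0],"jaw":50},{"delta_pos":[0,12,0],"rot":[0,0,0],"jaw":50},{"delta_pos":[0,7,0],"rot":[0,0,0],"jaw":50},{"delta_pos":[0,0,0],"rot":[0,0,0],"jaw":50},{"delta_pos":[0,0,0],"rot":[0,0,0],"jaw":50},{"delta_pos":[0,0,0],"rot":[0,0,0],"jaw":50}]'
python3 loc.py
python3 -m creep '[{"delta_pos":[0,0,0],"rot":[0,0,0],"jaw":5},{"delta_pos":[0,0,0],"rot":[0,0,0],"jaw":5},{"delta_pos":[0,0,0],"rot":[0,0,0],"jaw":5},{"delta_pos":[0,0,0],"rot":[0,0,0],"jaw":5},{"delta_pos":[0,0,0],"rot":[0,0,0],"jaw":5},{"delta_pos":[0,0,0],"rot":[0,0,0],"jaw":5},{"delta_pos":[0,0,0],"rot":[0,0,0],"jaw":5},{"delta_pos":[0,0,0],"rot":[0,0,0],"jaw":5},{"delta_pos":[0,0,0],"rot":[0,0,0],"jaw":5},{"delta_pos":[0,0,0],"rot":[0,0,0],"jaw":5}]'
python3 loc.py
```

```text
clock: 42.37
position: [481.0, -75.7, 54.2]
ee_rot: [0.435, -0.557, 0.557, -0.436]
contact_force: [0.3, -0.5, -0.6]
gripper_width: 50.0
t 42.37 local x,y 0.5 -98.8 z 54.2 F loc 0.4 -0.4 -0.6 yawerr 1.5726 tilt [0.0019 0.0001] w 50.0
clock: 43.2
position: [478.9, -75.5, 53.9]
ee_rot: [-0.436, 0.558, -0.557, 0.435]
contact_force: [-4.9, 1.7, 6.7]
gripper_width: 8.7
t 43.2 local x,y -1.5 -99.2 z 53.9 F loc -5.2 0.5 6.7 yawerr 1.5718 tilt [-0.0022  0.0003] w 8.7
```

```bash
python3 -m creep '[{"delta_pos":[2,0,0],"rot":[0,0,0],"jaw":5},{"delta_pos":[2,0,0],"rot":[0,0,0],"jaw":5},{"delta_pos":[2,0,0],"rot":[0,0,0],"jaw":5},{"delta_pos":[2,0,0],"rot":[0,0,0],"jaw":5},{"delta_pos":[2,0,0],"rot":[0,0,0],"jaw":5},{"delta_pos":[1.5,0,0],"rot":[0,0,0],"jaw":5},{"delta_pos":[0.5,0,0],"rot":[0,0,0],"jaw":5},{"delta_pos":[0,0,0],"rot":[0,0,0],"jaw":5},{"delta_pos":[0,0,0],"rot":[0,0,0],"jaw":5},{"delta_pos":[0,0,0],"rot":[0,0,0],"jaw":5}]'
python3 loc.py
python3 -m creep '[{"delta_pos":[0.3,0,0],"rot":[0,0,0],"jaw":5},{"delta_pos":[0,0,0],"rot":[0,0,0],"jaw":5},{"delta_pos":[0,0,0],"rot":[0,0,0],"jaw":5},{"delta_pos":[0,0,0],"rot":[0,0,0],"jaw":5},{"delta_pos":[0,0,0],"rot":[0,0,0],"jaw":5},{"delta_pos":[0,0,0],"rot":[0,0,0],"jaw":5},{"delta_pos":[0,0,0],"rot":[0,0,0],"jaw":5},{"delta_pos":[0,0,0],"rot":[0,0,0],"jaw":5},{"delta_pos":[0,0,0],"rot":[0,0,0],"jaw":5},{"delta_pos":[0,0,0],"rot":[0,0,0],"jaw":5}]'
python3 loc.py
```

```text
clock: 44.03
position: [476.0, -86.9, 53.8]
ee_rot: [-0.436, 0.558, -0.557, 0.435]
contact_force: [-4.2, 4.8, 5.2]
gripper_width: 8.5
t 44.03 local x,y -1.6 -110.9 z 53.8 F loc -5.3 3.6 5.2 yawerr 1.5716 tilt [-0.0021  0.0007] w 8.5
clock: 44.87
position: [475.9, -87.2, 53.8]
ee_rot: [-0.436, 0.558, -0.557, 0.435]
contact_force: [-4.2, 4.5, 5.8]
gripper_width: 8.9
t 44.87 local x,y -1.6 -111.2 z 53.8 F loc -5.2 3.4 5.8 yawerr 1.5717 tilt [-0.0021  0.0007] w 8.9
```

```bash
python3 - <<'E'
from h import *
P=lambda x,y:[504.4+.970*x+.2426*y,20.3-.2426*x+.970*y]
c,im=wrist("k2")
for n in ("block_8_mid","stop_top"):
  for d in arm.masks_of("wrist",n):
    m=np.array(d["pixels"]).astype(np.uint8);print(n,round(d["p"],2),np.round(d["location"]),cv2.boundingRect(m))
for z in(77,94):
    a=np.array([proj("",[*P(x,y),z],c) for x in(-30,30) for y in(-17,17)]);print(z,a.min(0).round(),a.max(0).round())
cv2.imwrite("pics/k2c.png",cv2.resize(cv2.convertScaleAbs(cv2.cvtColor(im,cv2.COLOR_RGB2BGR),alpha=1.6),(640,480)))
E
```

```text
block_8_mid 0.7 [252.  18.] (151, 0, 209, 40)
stop_top 0.97 [228.  75.] (102, 0, 305, 122)
stop_top 0.38 [256.  50.] (180, 44, 153, 9)
77 [161. -79.] [355.  42.]
94 [ 142. -113.] [375.  33.]
```

```bash
python3 - <<'E'
from h import *
P=lambda x,y:[504.4+.970*x+.2426*y,20.3-.2426*x+.970*y]
for z in(73,77,90,94): print(z,[proj("wrist",[*P(x,-17),z]).round().tolist() for x in(-30,30)])
for z in(31,35,48,52): print("plate",z,[proj("wrist",[*P(x,-45),z]).round().tolist() for x in(-63,47)])
g=cv2.imread("pics/k2.png").max(2)
for r in (10,20,30,34,38,42,46): print(r,g[r,130:400:6])
print([ (c,g[40:130:5,c].tolist()) for c in (130,200,256,350)])
E
```

```text
73 [[173.0, 43.0], [343.0, 44.0]]
77 [[170.0, 42.0], [346.0, 42.0]]
90 [[159.0, 35.0], [357.0, 36.0]]
94 [[155.0, 33.0], [361.0, 33.0]]
plate 31 [[133.0, 116.0], [350.0, 116.0]]
plate 35 [[130.0, 116.0], [352.0, 117.0]]
plate 48 [[119.0, 119.0], [360.0, 119.0]]
plate 52 [[115.0, 119.0], [363.0, 120.0]]
10 [110 109 110 111  41  43  43  43  40  42  44  44  42  42  42  43  42  43
  44  46  43  44  42  42  44  43  45  43  40  43  42  42  42  43  42  42
  82  86  65  36  37  37  50  76  63]
20 [111 111 112 112  40  46  43  42  44  41  45  43  43  44  44  44  43  44
  46  42  41  43  42  42  41  42  41  43  43  45  44  41  41  40  40  40
  42  87  49  40  36  36  36  36  93]
30 [108 108 107 108  72  44  44  44  43  42  42  44  43  42  44  40  42  42
  45  42  42  43  42  43  43  44  43  40  43  41  44  42  43  44  43  44
  42  85  38  38  38 216  79  34  53]
34 [109 110 108 108 109  36  37  39  39  35  37  37  34  35  37  37  37  36
  36  37  37  37  38  37  37  37  36  38  40  37  35  36  36  37  37  35
  38  55  36  93 217 218 216  38  37]
38 [109 109 111 111 111 111  36  34  35  36  38 
[... 198 characters left out ...]
  34  35  35  35
  32  36  35  37  37  34  37  34  34  35  34  37  36  35  33  35  36  36
  35 186 236 227 218 217 215  70  36]
46 [112 113 110 112 113 113 113 113  74  37  32  36  33  32  34  34  35  35
  39  37  36  34  37  35  36  36  37  35  35  34  34  34  35  35  35  81
 237 236 235 223 218 216 217  59  36]
[(130, [108, 113, 109, 110, 111, 113, 108, 241, 241, 240, 244, 240, 238, 240, 244, 222, 207, 221]), (200, [35, 34, 45, 111, 114, 115, 112, 116, 114, 116, 119, 116, 112, 114, 115, 115, 82, 75]), (256, [36, 34, 43, 116, 117, 118, 113, 117, 116, 115, 120, 114, 113, 115, 116, 118, 82, 72]), (350, [37, 236, 238, 237, 239, 241, 238, 242, 237, 241, 242, 241, 236, 239, 241, 221, 120, 141])]
```

View pics/k2c.png

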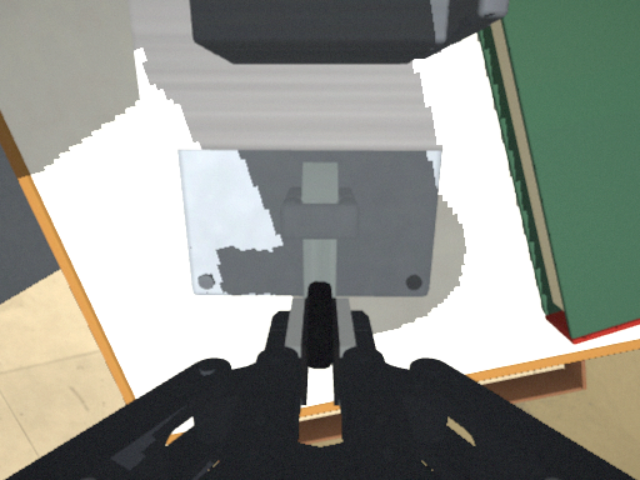

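The top block's near edge is at row 33, columns 154–362. That matches z = 94 (risen) and not 77, so the platform is up with the stack flush. I'll ease the bolt back, let go and retreat.

```bash
python3 -m creep '[{"delta_pos":[-2,0,0],"rot":[0,0,0],"jaw":5},{"delta_pos":[-3,0,0],"rot":[0,0,0],"jaw":5},{"delta_pos":[-3,0,0],"rot":[0,0,0],"jaw":5},{"delta_pos":[-3,0,0],"rot":[0,0,0],"jaw":5},{"delta_pos":[-1,0,0],"rot":[0,0,0],"jaw":5},{"delta_pos":[0,0,0],"rot":[0,0,0],"jaw":5},{"delta_pos":[0,0,0],"rot":[0,0,0],"jaw":40},{"delta_pos":[0,0,0],"rot":[0,0,0],"jaw":40},{"delta_pos":[0,0,0],"rot":[0,0,0],"jaw":40},{"delta_pos":[0,0,0],"rot":[0,0,0],"jaw":40}]'
python3 -m creep '[{"delta_pos":[0,0,0],"rot":[0,0,0],"jaw":40},{"delta_pos":[0,0,0],"rot":[0,0,0],"jaw":40},{"delta_pos":[0,-10,0],"rot":[0,0,0],"jaw":40},{"delta_pos":[0,-25,0],"rot":[0,0,0],"jaw":40},{"delta_pos":[0,-35,0],"rot":[0,0,0],"jaw":40},{"delta_pos":[0,-35,0],"rot":[0,0,0],"jaw":40},{"delta_pos":[0,-35,0],"rot":[0,0,0],"jaw":40},{"delta_pos":[0,0,0],"rot":[0,0,0],"jaw":40},{"delta_pos":[0,0,0],"rot":[0,0,0],"jaw":40},{"delta_pos":[0,0,0],"rot":[0,0,0],"jaw":40}]'
python3 - <<'E'
from h import *
P=lambda x,y:[504.4+.970*x+.2426*y,20.3-.2426*x+.970*y]
go([480,-75,197])
c,im=wrist("k3");g=im.max(2)
n,l,s,ct=cv2.connectedComponentsWithStats((g<45).astype(np.uint8))
for i in range(1,n):
    if s[i,4]>60: print(s[i],ct[i].round())
for z in(77,90,94): print(z,[proj("",[*P(x,y),z],c).round().tolist() for x in(-30,30) for y in(-17,17)])
for d in arm.masks_of("wrist","block_8_mid"):
    m=np.array(d["pixels"]).astype(np.uint8);print(round(d["p"],2),im[m>0].mean(0).round(),cv2.boundingRect(m),cv2.minAreaRect(cv2.findNonZero(m)))
print("grip pred",proj("",[*P(0,-99),77],c).round())
E
```

```text
clock: 45.85
position: [480.3, -76.1, 53.4]
ee_rot: [0.436, -0.557, 0.557, -0.436]
contact_force: [0.1, -0.1, -0.3]
gripper_width: 40.0
clock: 46.68
position: [479.5, -76.0, 193.0]
ee_rot: [-0.436, 0.557, -0.557, 0.435]
contact_force: [0.6, 0.4, -0.9]
gripper_width: 40.1
clock 46.68 pos [479.5 -76.  193. ] w 40.1 F [ 0.6  0.4 -0.9] jawyaw -0.2438 ydir [-5.e-04  5.e-04 -1.e+00]
delta now [-1.1 -4.   0.2]
[318  22  53 179 471] [343. 109.]
[291  34  16  51 319] [299.  61.]
[219  83  71   3 118] [255.  85.]
[250 166  11  30 296] [255. 181.]
[    0   240   512   144 31839] [257. 339.]
77 [[217.0, 85.0], [215.0, 37.0], [295.0, 86.0], [297.0, 37.0]]
90 [[215.0, 85.0], [213.0, 34.0], [297.0, 85.0], [299.0, 34.0]]
94 [[214.0, 85.0], [212.0, 33.0], [297.0, 85.0], [300.0, 33.0]]
0.85 [44. 46. 48.] (212, 34, 86, 54) ((254.5, 60.5), (53.0, 85.0), 90.0)
grip pred [256. 187.]
```

All checks agree: the grip is back in its starting pixels, and the top block sits within a pixel or so of its predicted place, square, at the raised height. Handing in.

```bash
python3 -c "
from bench import arm
print(arm.job_done())"
```

```text
the job is handed in; nothing more can be done
None
```

I built the stack on the check stand and handed the job in at about 47 s of the 210 s; `job_done` gave no verdict.

- **Blocks:** the 17 mm block was missing, so the stack is the 22 mm base, then the 12 mm, then the 8 mm. I left the pink and purple look-alikes alone. I had to find the 8 mm block again because it was knocked aside during the run.
- **Placing:** I set the base against the stop and pressed it until the catch held. Each thinner block was laid about 22 mm short of the stop and slid home without lifting. Both touched down within 0.2 mm of the height expected for their thickness and stopped at the back stop with 8–10 N.
- **Catch:** I drew the bolt 12 mm, checked the platform had risen, eased the bolt back and let go.

**Last checks:**
- The top block's outline was within a pixel or two of a square, home block at the raised height (94 mm).
- The grip was back at its starting pixels.
- The gripper was clear above the stand, with forces near zero.

**Disagreements and gaps:**
- Wrist-camera heights read low by 3–5 mm in most fits. I used them only to tell the blocks apart; the touch-down heights confirmed which was which.
- The finger-opening reading was about 1–3 mm under the true sizes.
- The network did not find the grip in the closer wrist view, so I located it by its dark pixels.
- I did not measure the carton and timer again at the end, but no move went near them.

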